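# Nip the glued panels evenly in the four-knob press

## Robot

A 6-joint arm with a two-finger parallel gripper is mounted at the origin on the work surface. World frame = base frame: x ahead of the robot, y to its left, z up, the work surface at z = 0. Lengths are in m, angles in rad, forces in N, time in s.
With the tool pointing down it reaches from about 0.375 to 0.975 m from the base axis. Payload 3.8 kg.
Tool frame: the origin (TCP) lies midway between the tips of the shut fingers; the grasp point (between the pads) lies 19 mm behind it; z points along the fingers, y is the line along which they close (so a half turn about z gives the same grasp; the last joint's range is limited). The gripper opens to 85 mm and grips with 20 to 120 N. Pads are 22 mm wide; open, the fingers measure 114 mm over their backs; the gripper's body (76 mm by 85 mm) begins 54 mm behind the grasp point. The pads swing forward as they close: fully open they stand 13 mm farther back than shut.
Start: joints at [1.152, 0.264, 1.604, -0, 1.274, -0.037], TCP at [0.251, 0.626, 0.231] pointing down, gripper open.
Joint ranges: [-2.63, 2.63], [-0.94, 2.18], [0.31, 2.57], [-1.31, 4.45], [0, 2.66], [-2.55, 2.55]. Speed limits (rad/s): [2.57, 2.57, 3.14, 3.14, 3.14, 3.14].

## Interface

Orientations are given as a rotation vector (axis times angle).
In Python, from workcell import status, read_camera, workorder, masks_of gives the robot as it stands.
- The arm moves only by the tool drive_tool, never from a script. Its argument "rows" is a list of rows, each a list of 7 numbers: the turn, a rotation vector about the tool's x, y, z in degrees, then the shift along the tool's x, y, z in m, then the opening, from 0 (shut) to 1 (fully open). In form: [[ax, ay, az, tx, ty, tz, claw], ...]. A call has 1 to 8 rows; each row shifts and turns the commanded pose from where the row before left it, along the tool's axes as they then stand; what a row does not reach is not made up. A row lasts 1/12 s, in which the tool goes at most 41.7 mm and 7.16 degrees, less where a joint would pass 70% of its speed; a pose out of reach is approached as far as the arm can. A call is refused whole if a number of a shift passes 0.0417 or a number of a turn 7.16, either way. A call with a gripper value outside its range is refused whole. The fingers move at their own pace and stop on an object; "force" is the grip in N (left out, the last holds). Time passes only in rows, so rows that do not move let the fingers close. It gives the time, the measured TCP pose, the force, the opening and the grip force at its end, in the units of the state.
- status.read_state(): the state, without advancing time (a new reading comes with each control period).
- read_camera(name): name is "scene" or "top" or "wrist"; returns a dict with "color" (420x560x3 uint8, red, green, blue), "intrinsics" (3x3 intrinsics, pixels), "world_from_camera" (4x4, takes a point from camera to world coordinates); the wrist camera has in their place "mount" (4x4, takes a point from camera to tool coordinates, whose origin is the TCP and whose axes are the flange's). Camera axes: x right, y up, looking along -z (the intrinsics and any distortion apply to the point x, -y, -z); pixel columns grow to the right and rows downward; lengths in m; the calibration is good to about 2 mm. The wrist camera is an equidistant fisheye: a pixel r from the principal point sees the ray r / f radians off the axis. A picture is of the moment at which its call begins: read the wrist's pose just before it. There is no depth.
- workorder.finish_job(): hands the job in; it is judged then, once.
Trained networks look in a picture, given as the dict that the camera call returned (one of the last four; its "shot" number tells which), for a name from the list of things; names that differ only in an ending like _2 or _b are one class to them, and where a whole thing is asked for, a point or a joint stands for the part that bears it (a point fixed in the world has none). Each returns a list of dicts, best first, with "score" (0 to 1); they miss things now and then, are a little off and sometimes report something else, mostly with a low value. They report only what shows in the picture. A call takes as long as a camera call.
- masks_of(picture, name): "mask" (420x560 bool, what is visible of it) and "bbox" ([left, top, right, bottom] in pixels, round what is visible of it).
The state is a dict: "time": time; "q": joint angles; "joint_vel": joint speeds; "joint_torque": joint torques, N m; "tool_pos": TCP position; "tcp_rot": TCP orientation; "wrist_force": force on the tool from outside, world axes, zero at the start; "torque": the same for the moment, N m; "width": opening from 0.0 (shut) to 1.0 (fully open); "grip_force": force on a finger pad.
Only numpy, scipy, OpenCV 4.12 (cv2) and the standard library are available. Lean on these libraries where they do the work, as an engineer would, in place of code of your own. Each camera call takes 0.05 s, during which the arm holds its last target. There are 200 camera calls.

## Task

Nip the freshly glued panels in the press: tighten the four coloured knobs clockwise in criss-cross order, each followed by the one diagonally across, about a sixth of a turn at a time, so that the top board comes down level. Go round again until you feel all four firmly snug on the stack, all with about the same resistance (near 0.4 Nm while turning; how thick the stack is must be felt), never forcing a knob, then let go and leave the other things where they are.

Things in the scene. Friction and masses are not known exactly. Their poses are not given: they have to be found in the camera images.
- press: Fixed square press: 220 x 220 x 22 mm plywood base, four steel posts 150 mm apart along its x and y, each with a coloured knob. Origin: centre of the base's underside, on the table. On the base, under the top board, lies a stack of glued picture panels, 190 mm square, about 41 mm high, pierced by the posts; once the board is on it, each knob's push grows by about 9 N per mm as all four go down.
- board: Loose plywood top board, 196 x 196 x 15 mm, red cross on top, on the four posts (2 mm play). Origin: centre of its underside, 67 mm above the table at the start; z its normal. Light springs hold it up against the knobs (1 to 4 N on each) and it follows them down. It meets the stack after 2.2 to 5.4 mm; how far differs each time and must be felt in the knobs' resistance.
- knob_red: The red knob, at x, y = (+75, +75) mm of the press. Grip bar 58 mm long (x), 14 thick (y), 13 to 46 mm above the origin. Origin: on the post axis at the underside of its 40 mm wide spring washer, 82 mm above the table; z up. Clockwise from above it goes down 4 mm per rad and stays. Torque while turning: 0.05 Nm + about 0.015 per N of push on the board; little of it shows at rest.
- knob_blue: The blue knob, at x, y = (-75, -75) mm of the press. Grip bar 58 mm long (x), 14 thick (y), 13 to 46 mm above the origin. Origin: on the post axis at the underside of its 40 mm wide spring washer, 82 mm above the table; z up. Clockwise from above it goes down 4 mm per rad and stays. Torque while turning: 0.05 Nm + about 0.015 per N of push on the board; little of it shows at rest.
- knob_yellow: The yellow knob, at x, y = (-75, +75) mm of the press. Grip bar 58 mm long (x), 14 thick (y), 13 to 46 mm above the origin. Origin: on the post axis at the underside of its 40 mm wide spring washer, 82 mm above the table; z up. Clockwise from above it goes down 4 mm per rad and stays. Torque while turning: 0.05 Nm + about 0.015 per N of push on the board; little of it shows at rest.
- knob_green: The green knob, at x, y = (+75, -75) mm of the press. Grip bar 58 mm long (x), 14 thick (y), 13 to 46 mm above the origin. Origin: on the post axis at the underside of its 40 mm wide spring washer, 82 mm above the table; z up. Clockwise from above it goes down 4 mm per rad and stays. Torque while turning: 0.05 Nm + about 0.015 per N of push on the board; little of it shows at rest.
- glue_stick: Yellow glue stick, 28 mm wide, 85 mm tall, standing beside the press; origin under it. Bystander.
- tape_roll: Orange tape roll, 68 mm wide, 20 mm high, lying beside the press; origin under it. Bystander.
- paint_jar: Blue paint jar with a red lid, 60 mm wide, 75 mm tall; origin under it. Bystander.
- brush: Paint brush 190 mm long with a red handle, lying; origin under it. Bystander.
- mallet: Small hammer 240 mm long, lying; origin under it. Bystander.
- ribbon_spool: Green ribbon spool, 72 mm wide, 25 mm high; origin under it. Bystander.
- pencil_pot: White pot of pencils, 76 mm wide, 160 mm tall with the pencils; origin under it. Bystander.

How it is judged:
On the way, in this order (a step that is already met when the one before it is completed fails the run):
1. first round: every knob has been run down at least 2 mm (half a radian) and none yet more than 6 mm (distance of knob_red from where it was at the start of the episode between 0.002 and 0.006 m and distance of knob_blue from where it was at the start of the episode between 0.002 and 0.006 m and distance of knob_yellow from where it was at the start of the episode between 0.002 and 0.006 m and distance of knob_green from where it was at the start of the episode between 0.002 and 0.006 m), for 0.1 s.
2. then all four knobs are snug (each pushing on the board with over 8 N), the board level within 0.007 rad (contact force between each of knob_red, knob_blue, knob_yellow, knob_green and board above 8 N and angle between board's own z axis and vertical below 0.007 rad), for 0.2 s.
At the end, for the whole second after the job is handed in: All four knobs released, each pushing on the board with 8 to 26 N, which presses the stack at all corners; the board level within 0.007 rad and at rest; no bystander moved by more than 20 mm (all of step 2 and contact force between each of knob_red, knob_blue, knob_yellow, knob_green and board below 26 N and linear speed of board below 0.01 m/s and distance of each of glue_stick, tape_roll, paint_jar, brush, mallet, ribbon_spool, pencil_pot from where it was at the start of the episode below 0.02 m); the robot touches nothing.
It fails at once if the top board leans more than 0.0247 rad (about 1.4 degrees) (angle between board's own z axis and vertical above 0.0247 rad).
It fails at once if a knob is over-tightened: it pushes on the board with more than 30 N (contact force between any of knob_red, knob_blue, knob_yellow, knob_green and board above 30 N).
It fails at once if a bystander is moved by more than 20 mm (distance of any of glue_stick, tape_roll, paint_jar, brush, mallet, ribbon_spool, pencil_pot from where it was at the start of the episode above 0.02 m).
It also fails if it takes over 72 s, if anything falls off the work surface, if the arm or the gripper's body presses on something with over 40 N, if the wrist force passes 120 N, or if a joint passes its speed limit or range.

## Working session

There is one attempt and no reset: what is moved stays moved. The work goes in short steps, Python scripts to look and compute and a tool call to move; the robot and the scene stay as the last step left them, time stands still between calls to the robot, and variables do not carry over. Pictures are saved under pics/ and viewed, at most 10 in all, crops included, and the job is handed in when it is done.

Besides the shell and the picture viewer there is one more tool, called after "Request:" as a command line: name --pt "numbers of a row" for each row, then --argument value for the rest. drive_tool: Moves the arm, as the interface text tells. Its arguments: {"type":"object","properties":{"rows":{"type":"array"},"force":{"type":"number"}},"required":["rows"]}

```bash
ls; mkdir -p pics; python3 - <<'E'
from workcell import status, read_camera, masks_of
import cv2,numpy as np
s=status.read_state();print(s)
for n in("top","scene"):
    p=read_camera(n);cv2.imwrite(f"pics/{n}0.png",p["color"][:,:,::-1]);print(n,p["intrinsics"].tolist(),p["world_from_camera"].round(4).tolist())
    for k in("knob_red","knob_blue","knob_yellow","knob_green","board"):
        for m in masks_of(p,k)[:2]:
            c=np.argwhere(m["mask"]).mean(0)[::-1];print(k,round(m["score"],2),m["bbox"],c.round(1))
E
```

```text
pics
{'time': 0.0, 'q': array([ 1.15209048e+00,  2.64790017e-01,  1.60537547e+00,  1.13960436e-05,
        1.27371510e+00, -3.68857111e-02]), 'joint_vel': array([-0.00144709, -0.00074265,  0.00033178, -0.0005333 ,  0.0005589 ,
        0.00021598]), 'joint_torque': array([-1.67956860e-03, -5.15107548e+01, -3.67316723e+01, -2.39477959e-04,
        1.27787265e-02, -2.42184410e-05]), 'tool_pos': array([0.25120101, 0.62572187, 0.22993641]), 'tcp_rot': array([-0.59602983, -3.08399543,  0.00349658]), 'wrist_force': array([ 0.06478311, -0.27463925,  0.00992029]), 'torque': array([0.02754111, 0.03422305, 0.02021623]), 'grip_force': 0.0, 'width': 1.0015319299516594}
top [[492.486276111479, 0.0, 273.1744953454636], [0.0, 492.486276111479, 211.92244254159638], [0.0, 0.0, 1.0]] [[0.0031, 0.999, -0.0446, 0.4262], [-1.0, 0.0028, -0.006, -0.0301], [-0.0058, 0.0446, 0.999, 1.4669], [0.0, 0.0, 0.0, 1.0]]
knob_red 0.59 [235.8, 132.6, 244.5, 149.8] [239.1 141.1]
knob_blue 0.64 [255.4, 199.8, 272.3, 219.8] [265.3 211.5]
knob_yellow 0.53 [211.4, 180.8, 224.3, 202.3] [216.7 189.5]
knob_green 0.47 [281.0, 154.0, 292.8, 174.9] [287.9 162.2]
board 0.73 [206.7, 136.5, 296.4, 221.2] [253.2 177. ]
board 0.67 [237.3, 130.9, 244.6, 150.2] [239.  140.5]
scene [[379.0584872450087, 0.0, 284.3680692528178], [0.0, 379.0584872450087, 207.62879220483424], [0.0, 0.0, 1.0]] [[-0.7857, -0.4655, 0.4075, 0.903], [0.6186, -0.5964, 0.5115, 0.4675], [0.0049, 0.6539, 0.7565, 0.8235], [0.0, 0.0, 0.0, 1.0]]
knob_red 0.97 [235.2, 261.1, 267.0, 286.5] [251.7 269.9]
knob_blue 0.93 [291.0, 198.7, 315.4, 218.4] [298.9 207.1]
knob_yellow 0.52 [455.2, 277.1, 488.0, 313.6] [471.1 294. ]
knob_green 0.9 [229.8, 207.1, 252.4, 229.5] [240.6 218. ]
board 0.75 [234.9, 209.7, 326.1, 285.2] [277.2 245.4]
board 0.49 [292.6, 198.0, 317.2, 216.5] [299.3 207.1]
```

```bash
python3 - <<'E'
import cv2
a=cv2.imread("pics/top0.png")[90:290,150:400];b=cv2.imread("pics/scene0.png")[150:350,150:400]
cv2.imwrite("pics/a.png",cv2.resize(a,(750,600)));cv2.imwrite("pics/b.png",cv2.resize(b,(750,600)))
E
```

```text
(no output)
```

View pics/a.png

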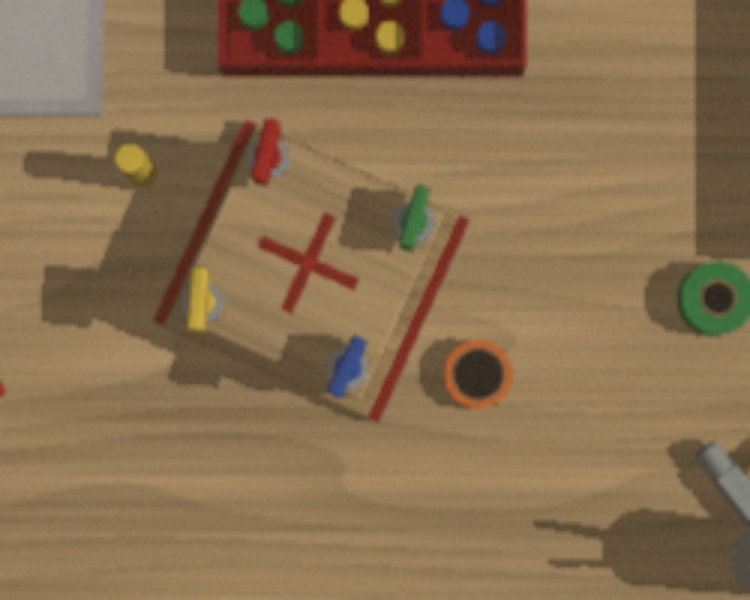

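View pics/b.png

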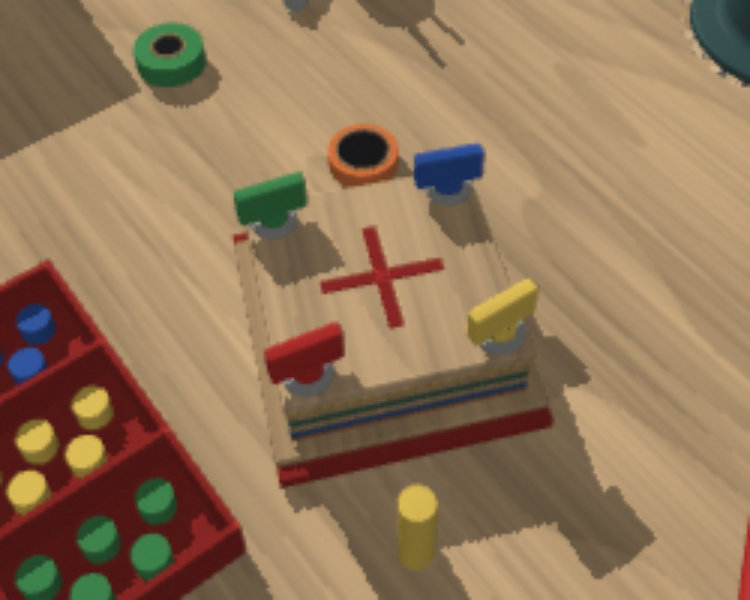

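The top view shows the press with its cross near (253,177). The bars are red (239,140), yellow (217,190), blue (266,212) and green (288,162), each at a slightly different angle. The scene's yellow knob is at (318,254), so the network's (471,294) there was wrong.

```bash
cat > h.py <<'E'
from workcell import status, read_camera, masks_of
import cv2,numpy as np
from scipy.spatial.transform import Rotation as R
def T_tool(s):
    T=np.eye(4);T[:3,:3]=R.from_rotvec(s["tcp_rot"]).as_matrix();T[:3,3]=s["tool_pos"];return T
def ray(p,uv,T=None):
    K=p["intrinsics"];a=np.array([(uv[0]-K[0,2])/K[0,0],(uv[1]-K[1,2])/K[1,1]])
    if T is None: d=np.array([a[0],-a[1],-1]);W=p["world_from_camera"]
    else:
        r=np.hypot(*a);d=np.array([a[0]*np.sin(r)/r,-a[1]*np.sin(r)/r,-np.cos(r)]);W=T@p["mount"]
    d=W[:3,:3]@d;return W[:3,3],d/np.linalg.norm(d)
def onz(o,d,z): return o+d*(z-o[2])/d[2]
def meet(rays):
    A=sum(np.eye(3)-np.outer(d,d) for o,d in rays);b=sum((np.eye(3)-np.outer(d,d))@o for o,d in rays)
    return np.linalg.solve(A,b)
E
python3 - <<'E'
from h import *
t=read_camera("top");s=read_camera("scene");w=read_camera("wrist")
uvt=dict(red=(239,140.5),yellow=(216.7,189.7),blue=(266,212),green=(288.2,162.3))
uvs=dict(red=(251.7,268.5),blue=(299.3,206),yellow=(317.7,254),green=(240.3,217))
for k in uvt:
    print(k,onz(*ray(t,uvt[k]),.115).round(3),meet([ray(t,uvt[k]),ray(s,uvs[k])]).round(4))
print(w["mount"].round(4).tolist(),w["intrinsics"].tolist(),T_tool(status.read_state()).round(3).tolist())
for k in("pencil_pot","paint_jar","mallet","glue_stick"):
    for m in masks_of(t,k)[:1]: print(k,round(m["score"],2),m["bbox"],onz(*ray(t,np.argwhere(m["mask"]).mean(0)[::-1]),.05).round(3))
cv2.imwrite("pics/w0.png",w["color"][:,:,::-1]);cv2.imwrite("pics/t0.png",t["color"][:,:,::-1])
E
```

```text
red [0.684 0.073 0.115] [0.684  0.0752 0.1055]
yellow [0.547 0.134 0.115] [0.5459 0.1367 0.1078]
blue [ 0.486 -0.002  0.115] [ 0.485  -0.0006  0.1055]
green [ 0.624 -0.063  0.115] [ 0.6226 -0.0616  0.1066]
[[0.0003, 0.9616, 0.2743, 0.0696], [1.0, -0.0002, -0.0005, -0.0], [-0.0004, 0.2743, -0.9616, -0.1427], [0.0, 0.0, 0.0, 1.0]] [[325.19226210127806, 0.0, 280.442252318154], [0.0, 325.19226210127806, 209.79606351175428], [0.0, 0.0, 1.0]] [[-0.928, 0.373, 0.0, 0.252], [0.373, 0.928, 0.0, 0.626], [-0.0, 0.0, -1.0, 0.231], [0.0, 0.0, 0.0, 1.0]]
pencil_pot 0.88 [392.3, 263.7, 429.2, 288.7] [ 0.303 -0.416  0.05 ]
paint_jar 0.85 [111.3, 264.1, 140.6, 284.2] [0.308 0.398 0.05 ]
mallet 0.92 [382.7, 201.7, 458.7, 264.0] [ 0.428 -0.434  0.05 ]
glue_stick 0.67 [191.0, 137.7, 204.5, 153.5] [0.684 0.205 0.05 ]
```

View pics/top0.png

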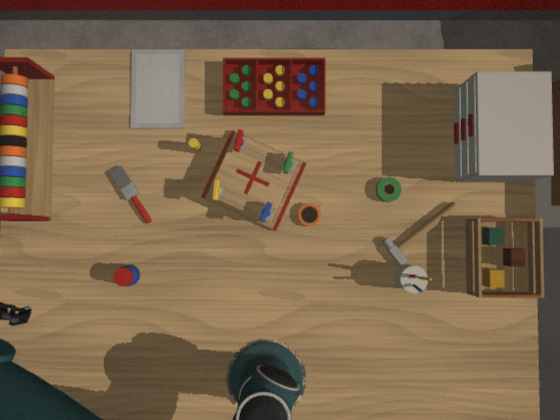

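Request:
drive_tool --pt "0 0 0 -0.0294 -0.0235 -0.0039 0.6" --pt "0 0 0 -0.0294 -0.0235 -0.0039 0.6" --pt "0 0 0 -0.0294 -0.0235 -0.0039 0.6" --pt "0 0 0 -0.0294 -0.0235 -0.0039 0.6" --pt "0 0 0 -0.0294 -0.0235 -0.0039 0.6" --pt "0 0 0 -0.0294 -0.0235 -0.0039 0.6" --pt "0 0 0 -0.0294 -0.0235 -0.0039 0.6" --pt "0 0 0 -0.0294 -0.0235 -0.0039 0.6" --force 90

```text
time: 1.62
tool_pos: [0.4003, 0.3627, 0.2629]
tcp_rot: [0.596, 3.084, 0.001]
wrist_force: [0.1, 0.7, 0.1]
width: 0.603
grip_force: 0.0
```

Request:
drive_tool --pt "0 0 0 -0.0294 -0.0235 -0.0039 0.6" --pt "0 0 0 -0.0294 -0.0235 -0.0039 0.6" --pt "0 0 0 -0.0294 -0.0235 -0.0039 0.6" --pt "0 0 0 -0.0294 -0.0235 -0.0039 0.6" --pt "0 0 0 -0.0294 -0.0235 -0.0039 0.6" --pt "0 0 0 -0.0294 -0.0235 -0.0039 0.6" --pt "0 0 0 -0.0294 -0.0235 -0.0039 0.6" --pt "0 0 0 -0.0294 -0.0235 -0.0039 0.6"

```text
time: 2.28
tool_pos: [0.5485, 0.1004, 0.2942]
tcp_rot: [0.596, 3.084, 0.001]
wrist_force: [0.8, 1.0, 0.4]
width: 0.602
grip_force: 0.0
```

Request:
drive_tool --pt "0 0 0 -0.0294 -0.0235 -0.0039 0.6" --pt "0 0 0 -0.0294 -0.0235 -0.0039 0.6" --pt "0 0 0 0 0 0 0.6" --pt "0 0 0 0 0 0 0.6"

```text
time: 2.62
tool_pos: [0.5858, 0.0348, 0.3016]
tcp_rot: [0.602, 3.083, 0.0]
wrist_force: [-0.9, 0.8, -0.5]
width: 0.606
grip_force: 0.0
```

```bash
cat > look.py <<'E'
from h import *
import sys,pickle
s=status.read_state();T=T_tool(s);p=read_camera("wrist")
print(s["time"],s["tool_pos"].round(4),s["q"].round(2))
cv2.imwrite(f"pics/{sys.argv[1]}.png",p["color"][:,:,::-1])
out={}
for k in("red","blue","yellow","green"):
    for m in masks_of(p,"knob_"+k)[:2]:
        M=m["mask"].astype(np.uint8);c=np.argwhere(M).mean(0)[::-1]
        print(k,round(m["score"],2),np.round(m["bbox"]),c.round(1),int(M.sum()),onz(*ray(p,c,T),.115).round(4))
pickle.dump((p,T),open(f"{sys.argv[1]}.pkl","wb"))
E
python3 look.py w1
```

```text
2.6167 [0.5858 0.0348 0.3016] [ 0.02  0.06  1.71  0.    1.37 -1.17]
red 0.88 [327. 224. 360. 259.] [343.3 240.6] 804 [0.667  0.0766 0.115 ]
blue 0.64 [201.  82. 234. 138.] [215.7 109.3] 1426 [0.486  0.0049 0.115 ]
yellow 0.74 [334.  86. 374. 146.] [356.  115.5] 1475 [0.5448 0.1344 0.115 ]
green 0.94 [202. 218. 233. 253.] [217.3 236.8] 858 [ 0.6108 -0.0498  0.115 ]
```

View pics/w1.png

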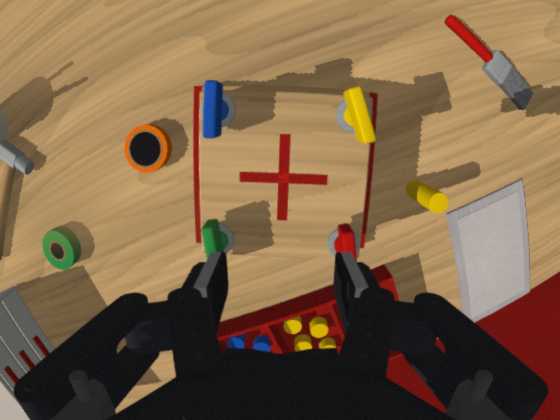

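The wrist view shows the four bars: blue at (212,109), yellow at (359,115), green at (211,238) and red at (346,240). The fingers partly hide the last two, so I'll shift away and look again.

Request:
drive_tool --pt "0 0 0 -0.03 0 0 0.6" --pt "0 0 0 -0.03 0 0 0.6" --pt "0 0 0 -0.025 0 0 0.6" --pt "0 0 0 0 0 0 0.6" --pt "0 0 0 0 0 0 0.6"

```text
time: 3.28
tool_pos: [0.664, 0.0059, 0.3007]
tcp_rot: [-0.594, -3.083, 0.0]
wrist_force: [-1.2, -0.6, -0.8]
width: 0.601
grip_force: 0.0
```

```bash
python3 look.py w2
```

```text
3.2833 [0.664  0.0059 0.3007] [-0.03  0.21  1.54  0.    1.39 -1.22]
red 0.28 [196.  21. 372. 194.] [281.4 104.9] 24524 [0.5858 0.0382 0.115 ]
red 0.2 [194. 144. 229. 202.] [210.3 172. ] 1438 [ 0.6212 -0.0553  0.115 ]
blue 0.96 [196.   1. 235.  61.] [214.   32.8] 1360 [0.4886 0.0039 0.115 ]
blue 0.19 [470.   1. 532.  60.] [502.7  28.1] 1451 [0.5759 0.3255 0.115 ]
yellow 0.72 [195.  20. 371. 196.] [281.5 104.7] 24355 [0.5857 0.0385 0.115 ]
yellow 0.63 [334.   7. 374.  68.] [354.2  38.7] 1509 [0.5467 0.1334 0.115 ]
green 0.75 [193. 144. 230. 203.] [210.3 171.8] 1435 [ 0.621  -0.0552  0.115 ]
```

View pics/w2.png

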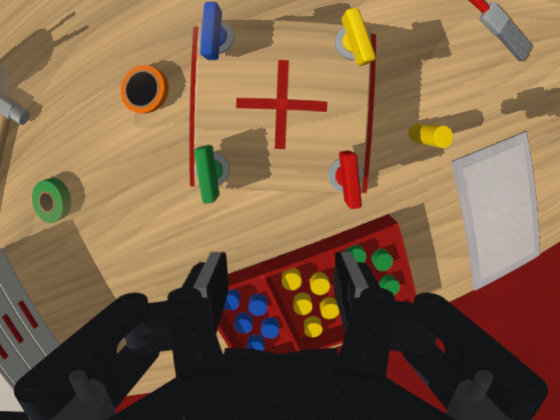

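```bash
cat > fit.py <<'E'
from h import *
import pickle,sys
from scipy.optimize import minimize
def proj(p,T,X):
    W=np.linalg.inv(T@p["mount"]);c=X@W[:3,:3].T+W[:3,3];x,y,z=c[:,0],-c[:,1],-c[:,2]
    r=np.hypot(x,y);a=np.arctan2(r,z);K=p["intrinsics"];return np.c_[K[0,2]+K[0,0]*a*x/r,K[1,2]+K[1,1]*a*y/r]
B=np.array([[x,y,z] for x in(-.029,.029) for y in(-.007,.007) for z in(-.033,0)])
HUE=dict(red=(0,),green=(70,),blue=(112,),yellow=(24,))
def cmask(p,k,uv):
    h=cv2.cvtColor(p["color"],cv2.COLOR_RGB2HSV).astype(int);d=abs((h[...,0]-HUE[k][0]+90)%180-90)
    m=((d<9)&(h[...,1]>165)&(h[...,2]>50)).astype(np.uint8)
    n,l,st,c=cv2.connectedComponentsWithStats(m)
    i=min((i for i in range(1,n) if st[i,4]>300),key=lambda i:np.hypot(*(c[i]-uv)))
    return (l==i).astype(np.uint8)
def cost(v,ms,z0):
    x,y,a=v[:3];z=z0 if len(v)<4 else v[3];X=B@R.from_euler("z",a).as_matrix().T+[x,y,z];e=0
    for p,T,m in ms:
        q=proj(p,T,X);im=np.zeros((1680,2240),np.uint8)
        cv2.fillConvexPoly(im,cv2.convexHull((q*4+1.5).round().astype(np.int32)),1)
        f=cv2.resize(im.astype(np.float32),(560,420),interpolation=cv2.INTER_AREA)
        e+=np.abs(f-m).sum()/m.sum()
    return e/len(ms)
def fit(k,files,g,z0=.128,freez=False):
    ms=[]
    for f in files:
        p,T=pickle.load(open(f+".pkl","rb"));ms.append((p,T,cmask(p,k,proj(p,T,np.array([[*g[:2],.115]]))[0])))
    st=[*g]+([z0] if freez else [])
    S=np.array([st]+[np.array(st)+d for d in np.diag([.006,.006,.2,.012][:len(st)])])
    r=minimize(cost,st,args=(ms,z0),method="Nelder-Mead",options=dict(initial_simplex=S,xatol=1e-5,fatol=1e-5,maxfev=400))
    return r.x,r.fun
E
python3 - <<'E'
from fit import *
G=dict(red=(.684,.074,-.2),yellow=(.547,.134,-.05),blue=(.486,-.001,-.42),green=(.624,-.062,-.3))
P={}
for k,g in G.items():
    fs=["w1","w2"] if k in("blue","yellow") else ["w2"]
    x,f=fit(k,fs,g);x2,f2=fit(k,fs,x,freez=len(fs)==2);P[k]=x
    print(k,x.round(4),np.degrees(x[2]).round(1),round(f,3),x2.round(4),round(f2,3))
A=np.array([P[k][:2] for k in("red","yellow","blue","green")]);print(A.mean(0),[np.linalg.norm(A[i]-A[i-1]).round(4) for i in range(4)])
L=np.array([[75,75],[-75,75],[-75,-75],[75,-75]])/1000
c=A-A.mean(0);t=np.arctan2((L[:,0]*c[:,1]-L[:,1]*c[:,0]).sum(),(L*c).sum())
M=L@np.array([[np.cos(t),np.sin(t)],[-np.sin(t),np.cos(t)]])+A.mean(0);print("yaw",np.degrees(t));print(M.round(4),(A-M).round(4))
E
```

```text
red [ 0.6828  0.0765 -0.1953] -11.2 0.17 [ 0.6814  0.0766 -0.2035] 0.169
yellow [ 0.5451  0.1379 -0.0765] -4.4 0.139 [ 0.5453  0.1395 -0.0658  0.1229] 0.126Traceback (most recent call last):
  File "<stdin>", line 6, in <module>
  File "fit.py", line 26, in fit
    p,T=pickle.load(open(f+".pkl","rb"));ms.append((p,T,cmask(p,k,proj(p,T,np.array([[*g[:2],.115]]))[0])))
                                                        ~~~~~^^^^^^^^^^^^^^^^^^^^^^^^^^^^^^^^^^^^^^^^^^^^
  File "fit.py", line 13, in cmask
    i=min((i for i in range(1,n) if st[i,4]>300),key=lambda i:np.hypot(*(c[i]-uv)))
ValueError: min() iterable argument is empty
```

```bash
sed -i 's/h\[...,1\]>165/h[...,1]>(110 if k in("blue","green") else 165)/; s/d<9/d<(14 if k in("blue","green") else 9)/' fit.py
cat > go.py <<'E'
from fit import *
G=dict(red=(.684,.074,-.2),yellow=(.547,.134,-.05),blue=(.486,-.001,-.42),green=(.624,-.062,-.3))
p,T=pickle.load(open("w2.pkl","rb"));h=cv2.cvtColor(p["color"],cv2.COLOR_RGB2HSV);print(h[30,210],h[175,206],h[180,350],h[35,357])
P={}
for k,g in G.items():
    fs=["w1","w2"] if k in("blue","yellow") else ["w2"]
    x,f=fit(k,fs,g);x2,f2=fit(k,fs,x,freez=len(fs)==2);P[k]=x
    print(k,x.round(4),np.degrees(x[2]).round(1),round(f,3),x2.round(4),round(f2,3))
A=np.array([P[k][:2] for k in("red","yellow","blue","green")]);print(A.mean(0),[np.linalg.norm(A[i]-A[i-1]).round(4) for i in range(4)])
L=np.array([[75,75],[-75,75],[-75,-75],[75,-75]])/1000
c=A-A.mean(0);t=np.arctan2((L[:,0]*c[:,1]-L[:,1]*c[:,0]).sum(),(L*c).sum())
M=L@np.array([[np.cos(t),np.sin(t)],[-np.sin(t),np.cos(t)]])+A.mean(0);print("yaw",np.degrees(t));print(M.round(4),(A-M).round(4))
E
python3 go.py
```

```text
[113 144 159] [ 68 179 131] [  1 227 189] [ 27 237 239]
red [ 0.6828  0.0765 -0.1953] -11.2 0.17 [ 0.6814  0.0766 -0.2035] 0.169
yellow [ 0.5451  0.1379 -0.0765] -4.4 0.139 [ 0.5453  0.1395 -0.0658  0.1229] 0.126
blue [ 0.4839  0.0023 -0.4275] -24.5 0.348 [ 0.4823  0.0005 -0.4263  0.1182] 0.317
green [ 0.6212 -0.0588 -0.283 ] -16.2 0.223 [ 0.6208 -0.0587 -0.2788] 0.222
[0.5832516  0.03945613] [np.float64(0.1487), np.float64(0.1508), np.float64(0.1487), np.float64(0.1503)]
yaw -24.19143957106931
[[ 0.6824  0.0771]
 [ 0.5456  0.1386]
 [ 0.4841  0.0018]
 [ 0.6209 -0.0597]] [[ 0.0004 -0.0007]
 [-0.0005 -0.0007]
 [-0.0002  0.0005]
 [ 0.0003  0.0009]]
```

```bash
cat > plan.py <<'E'
from h import *
import sys
C=dict(red=(.6828,.0762),yellow=(.546,.1377),blue=(.4845,.0009),green=(.6213,-.0606))
def st():
    s=status.read_state();T=T_tool(s);yaw=np.degrees(np.arctan2(T[1,0],T[0,0]));return s,T,yaw
def plan(k,bar):
    "lateral move (tool axes), dz to hover .15 and to .098, turn to line up with the bar angle"
    s,T,yaw=st();d=np.array([*C[k],.098])-T[:3,3];l=T[:3,:3].T@d
    a=(yaw-bar+90)%180-90
    print(k,"t",round(s["time"],2),"q6",s["q"][5].round(2),"lat",l[:2].round(4),"dist",np.hypot(*l[:2]).round(3),"dz to .098",l[2].round(4),"az",round(a,1),"yaw",round(yaw,1),"tilt",np.degrees(np.arccos(-T[2,2])).round(2))
def feel():
    s,T,yaw=st();print("t",round(s["time"],2),"pos",s["tool_pos"].round(4),"yaw",round(yaw,2),"F",s["wrist_force"].round(1),"M",s["torque"].round(3),"w",round(s["width"],3),"grip",round(s["grip_force"],1))
E
python3 -c "
from plan import *
plan('red',-11.2);feel()"
```

```text
red t 3.53 q6 -1.22 lat [0.0078 0.0726] dist 0.073 dz to .098 0.2039 az -10.6 yaw 158.2 tilt 0.01
t 3.53 pos [0.663  0.0058 0.3019] yaw 158.18 F [-0.2  0.2  0.2] M [0.027 0.03  0.017] w 0.599 grip 0.0
```

Request:
drive_tool --pt "0 0 0 0.0026 0.0242 0.02 0.5" --pt "0 0 0 0.0026 0.0242 0.02 0.5" --pt "0 0 0 0.0026 0.0242 0.02 0.5" --pt "0 0 -5.3 0 0 0.034 0.5" --pt "0 0 -5.3 0 0 0.034 0.5" --pt "0 0 0 0 0 0.034 0.5" --pt "0 0 0 0 0 0.034 0.5" --pt "0 0 0 0 0 0 0.5"

```text
time: 4.2
tool_pos: [0.6769, 0.0754, 0.0971]
tcp_rot: [-0.306, -3.112, 0.004]
wrist_force: [-1.9, 0.6, -1.0]
width: 0.5
grip_force: 0.0
```

Request:
drive_tool --pt "0 0 0 0 0 0 0" --pt "0 0 0 0 0 0 0" --pt "0 0 0 0 0 0 0" --pt "0 0 0 0 0 0 0" --force 90

```text
time: 4.53
tool_pos: [0.6855, 0.076, 0.109]
tcp_rot: [0.308, 3.122, 0.003]
wrist_force: [-1.6, 2.8, 1.7]
width: 0.137
grip_force: 89.6
```

```bash
python3 -c "
from plan import *
plan('red',-11.2);feel()"
```

```text
red t 4.53 q6 -1.3 lat [ 0.0027 -0.0004] dist 0.003 dz to .098 0.011 az -0.1 yaw 168.7 tilt 0.28
t 4.53 pos [0.6855 0.076  0.109 ] yaw 168.72 F [-1.6  2.8  1.7] M [ 0.286  0.164 -0.059] w 0.137 grip 89.6
```

Request:
drive_tool --pt "0 0 0 0 0 0 0" --pt "0 0 0 0 0 0 0" --pt "0 0 0 0 0 0 0"

```text
time: 4.78
tool_pos: [0.6855, 0.076, 0.1089]
tcp_rot: [0.308, 3.122, 0.003]
wrist_force: [-2.5, 2.3, 6.7]
width: 0.138
grip_force: 90.3
```

```bash
python3 -c "
from plan import *
feel()
p=read_camera('scene');cv2.imwrite('pics/s1.png',cv2.resize(p['color'][170:310,180:360,::-1],(720,560)))"
```

```text
t 4.78 pos [0.6855 0.076  0.1089] yaw 168.72 F [-2.5  2.3  6.7] M [ 0.406  0.313 -0.054] w 0.138 grip 90.3
```

View pics/s1.png

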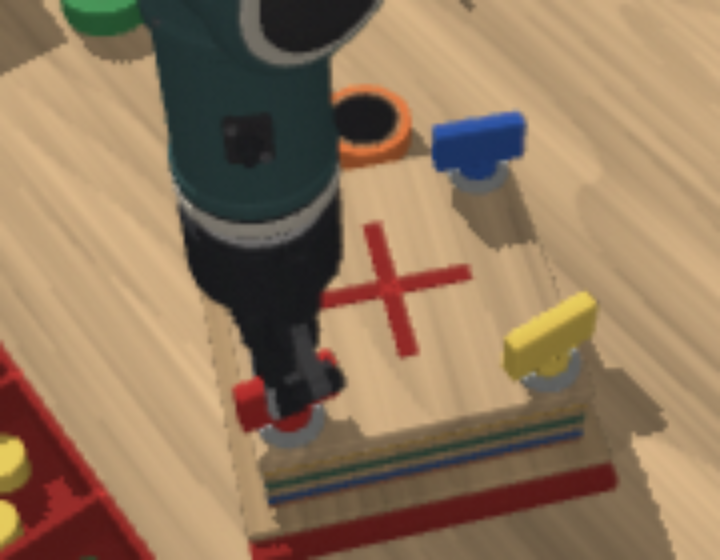

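The gripper holds the red bar at crop (290,385), with the fingertips close to the washer. The arm still pushes down a little, so I'll relax it in z and check.

Request:
drive_tool --pt "0 0 0 0 0 -0.008 0" --pt "0 0 0 0 0 0 0" --pt "0 0 0 0 0 0 0"

```text
time: 5.08
tool_pos: [0.685, 0.076, 0.1094]
tcp_rot: [0.308, 3.123, 0.002]
wrist_force: [12.1, 4.5, -23.2]
width: 0.138
grip_force: 92.7
```

```bash
python3 -c "
from plan import *
feel()"
```

```text
t 5.08 pos [0.685  0.076  0.1094] yaw 168.74 F [ 12.1   4.5 -23.2] M [ 0.62  -2.294  0.074] w 0.138 grip 92.7
```

Request:
drive_tool --pt "0 0 0 0 0 0.006 0" --pt "0 0 0 0 0 0 0" --pt "0 0 0 0 0 0 0"

```text
time: 5.33
tool_pos: [0.6854, 0.076, 0.109]
tcp_rot: [0.308, 3.123, 0.002]
wrist_force: [2.2, 5.3, 1.1]
width: 0.139
grip_force: 95.8
```

```bash
python3 -c "
from plan import *
feel()"
```

```text
t 5.33 pos [0.6854 0.076  0.109 ] yaw 168.72 F [2.2 5.3 1.1] M [ 0.577 -0.418 -0.064] w 0.139 grip 95.8
```

Request:
drive_tool --pt "0 0 7 0 0 0.0005 0" --pt "0 0 7 0 0 0.0005 0" --pt "0 0 7 0 0 0.0005 0" --pt "0 0 7 0 0 0.0005 0"

```text
time: 5.67
tool_pos: [0.6847, 0.0747, 0.107]
tcp_rot: [1.063, 2.953, -0.0]
wrist_force: [0.1, 0.4, 2.9]
width: 0.137
grip_force: 96.2
```

```bash
python3 -c "
from plan import *
feel()"
```

```text
t 5.67 pos [0.6847 0.0747 0.107 ] yaw 140.41 F [0.1 0.4 2.9] M [-0.137  0.061  0.044] w 0.137 grip 96.2
```

Request:
drive_tool --pt "0 0 6 0 0 0.0004 0" --pt "0 0 5 0 0 0.0003 0" --pt "0 0 0 0 0 0 0" --pt "0 0 0 0 0 0 0"

```text
time: 6.0
tool_pos: [0.6843, 0.0744, 0.1062]
tcp_rot: [1.33, 2.844, -0.001]
wrist_force: [-1.0, -2.0, 5.3]
width: 0.138
grip_force: 96.6
```

```bash
python3 -c "
from plan import *
feel()"
```

```text
t 6.0 pos [0.6843 0.0744 0.1062] yaw 129.87 F [-1.  -2.   5.3] M [-0.446  0.265 -0.1  ] w 0.138 grip 96.6
```

Request:
drive_tool --pt "0 0 0 0 0 0 0.5" --pt "0 0 0 0 0 0 0.5" --pt "0 0 0 0 0 -0.0225 0.5" --pt "0 0 0 0 0 -0.0225 0.5" --pt "0 0 0 0.012 -0.0334 0 0.5" --pt "0 0 0 0.012 -0.0334 0 0.5" --pt "0 0 0 0.012 -0.0334 0 0.5" --pt "0 0 0 0.012 -0.0334 0 0.5"

```text
time: 6.67
tool_pos: [0.5485, 0.0265, 0.1491]
tcp_rot: [-1.332, -2.844, 0.001]
wrist_force: [-0.9, -0.4, 0.2]
width: 0.498
grip_force: 0.0
```

Request:
drive_tool --pt "0 0 0 0.012 -0.0334 0 0.5" --pt "0 0 0 0.012 -0.0334 0 0.5" --pt "0 0 -6.4 0 0 0 0.5" --pt "0 0 -6.4 0 0 0 0.5" --pt "0 0 -6.4 0 0 0 0.5" --pt "0 0 -6.4 0 0 0 0.5" --pt "0 0 0 0 0 0 0.5"

```text
time: 7.25
tool_pos: [0.4831, 0.0026, 0.1495]
tcp_rot: [-0.666, -3.07, 0.0]
wrist_force: [-0.1, 0.4, 0.4]
width: 0.503
grip_force: 0.0
```

```bash
python3 -c "
from plan import *
plan('blue',-24.5);feel()"
```

```text
blue t 7.25 q6 -1.19 lat [-0.002  -0.0009] dist 0.002 dz to .098 0.0515 az 0.0 yaw 155.5 tilt 0.03
t 7.25 pos [0.4831 0.0026 0.1495] yaw 155.53 F [-0.1  0.4  0.4] M [ 0.012  0.009 -0.016] w 0.503 grip 0.0
```

Request:
drive_tool --pt "0 0 0 -0.002 -0.001 0.022 0.5" --pt "0 0 0 0 0 0.022 0.5" --pt "0 0 0 0 0 0 0.3" --pt "0 0 0 0 0 0 0" --pt "0 0 0 0 0 0 0" --pt "0 0 0 0 0 0 0" --pt "0 0 0 0 0 0 0"

```text
time: 7.83
tool_pos: [0.4843, 0.0012, 0.1056]
tcp_rot: [-0.672, -3.068, -0.0]
wrist_force: [-1.7, 2.4, -5.8]
width: 0.142
grip_force: 89.3
```

```bash
python3 -c "
from plan import *
feel()"
```

```text
t 7.83 pos [0.4843 0.0012 0.1056] yaw 155.3 F [-1.7  2.4 -5.8] M [ 0.272  0.246 -0.042] w 0.142 grip 89.3
```

Request:
drive_tool --pt "0 0 6.5 0 0 0.0005 0" --pt "0 0 6.5 0 0 0.0004 0" --pt "0 0 6.5 0 0 0.0005 0" --pt "0 0 6.5 0 0 0.0004 0" --pt "0 0 6.5 0 0 0.0005 0"

```text
time: 8.25
tool_pos: [0.4842, 0.0011, 0.1034]
tcp_rot: [-1.51, -2.753, 0.001]
wrist_force: [-1.5, 0.9, -5.9]
width: 0.14
grip_force: 89.5
```

```bash
python3 -c "
from plan import *
feel()"
```

```text
t 8.25 pos [0.4842 0.0011 0.1034] yaw 122.51 F [-1.5  0.9 -5.9] M [0.256 0.37  0.13 ] w 0.14 grip 89.5
```

Request:
drive_tool --pt "0 0 6.5 0 0 0.0004 0" --pt "0 0 0 0 0 0 0"

```text
time: 8.42
tool_pos: [0.4842, 0.0011, 0.1029]
tcp_rot: [-1.661, -2.665, 0.001]
wrist_force: [-1.8, 2.4, -6.0]
width: 0.145
grip_force: 89.5
```

```bash
python3 -c "
from plan import *
feel();plan('yellow',-4.4)"
```

```text
t 8.42 pos [0.4842 0.0011 0.1029] yaw 116.15 F [-1.8  2.4 -6. ] M [ 0.284  0.381 -0.061] w 0.145 grip 89.5
yellow t 8.42 q6 -0.51 lat [0.0954 0.1157] dist 0.15 dz to .098 0.0049 az -59.4 yaw 116.2 tilt 0.09
```

Request:
drive_tool --pt "0 0 0 0 0 0 0.5" --pt "0 0 0 0 0 0 0.5" --pt "0 0 0 0 0 -0.0235 0.5" --pt "0 0 0 0 0 -0.0235 0.5" --pt "0 0 0 0.0239 0.0289 0 0.5" --pt "0 0 0 0.0239 0.0289 0 0.5" --pt "0 0 0 0.0239 0.0289 0 0.5" --pt "0 0 0 0.0239 0.0289 0 0.5"

```text
time: 9.08
tool_pos: [0.5487, 0.1392, 0.1525]
tcp_rot: [1.653, 2.666, 0.005]
wrist_force: [0.3, -0.4, -0.6]
width: 0.5
grip_force: 0.0
```

Request:
drive_tool --pt "0 0 -7.1 0 0 0 0.5" --pt "0 0 -7.1 0 0 0 0.5" --pt "0 0 -7.1 0 0 0 0.5" --pt "0 0 -7.1 0 0 0 0.5" --pt "0 0 -7.1 0 0 0 0.5" --pt "0 0 -7.1 0 0 0 0.5" --pt "0 0 -7.1 0 0 0 0.5" --pt "0 0 -7.1 0 0 0 0.5"

```text
time: 9.75
tool_pos: [0.5479, 0.1379, 0.1519]
tcp_rot: [0.175, 3.133, 0.001]
wrist_force: [0.1, -0.0, 0.0]
width: 0.501
grip_force: 0.0
```

Request:
drive_tool --pt "0 0 -2.6 0 0 0 0.5" --pt "0 0 0 0 0 0 0.5"

```text
time: 9.92
tool_pos: [0.5478, 0.1379, 0.1518]
tcp_rot: [0.113, 3.136, 0.001]
wrist_force: [0.4, 0.2, 0.0]
width: 0.499
grip_force: 0.0
```

```bash
python3 -c "
from plan import *
feel();plan('yellow',-4.4)"
```

```text
t 9.92 pos [0.5478 0.1379 0.1518] yaw 175.89 F [0.4 0.2 0. ] M [ 0.067 -0.001 -0.011] w 0.499 grip 0.0
yellow t 9.92 q6 -1.3 lat [ 0.002  -0.0003] dist 0.002 dz to .098 0.0538 az 0.3 yaw 175.9 tilt 0.22
```

Request:
drive_tool --pt "0 0 0 0.002 0 0.023 0.5" --pt "0 0 0 0 0 0.023 0.5" --pt "0 0 0 0 0 0 0.3" --pt "0 0 0 0 0 0 0" --pt "0 0 0 0 0 0 0" --pt "0 0 0 0 0 0 0" --pt "0 0 0 0 0 0 0"

```text
time: 10.5
tool_pos: [0.5444, 0.1382, 0.1048]
tcp_rot: [0.117, 3.139, 0.001]
wrist_force: [-0.5, 1.7, -3.3]
width: 0.142
grip_force: 89.6
```

```bash
python3 -c "
from plan import *
feel()"
```

```text
t 10.5 pos [0.5444 0.1382 0.1048] yaw 175.72 F [-0.5  1.7 -3.3] M [0.179 0.21  0.073] w 0.142 grip 89.6
```

Request:
drive_tool --pt "0 0 6.5 0 0 0.0005 0" --pt "0 0 6.5 0 0 0.0004 0" --pt "0 0 6.5 0 0 0.0005 0" --pt "0 0 6.5 0 0 0.0004 0" --pt "0 0 6.5 0 0 0.0005 0"

```text
time: 10.92
tool_pos: [0.5445, 0.1387, 0.1025]
tcp_rot: [0.999, 2.978, 0.002]
wrist_force: [-0.2, 4.0, -3.2]
width: 0.141
grip_force: 89.7
```

```bash
python3 -c "
from plan import *
feel()"
```

```text
t 10.92 pos [0.5445 0.1387 0.1025] yaw 142.89 F [-0.2  4.  -3.2] M [0.492 0.222 0.066] w 0.141 grip 89.7
```

Request:
drive_tool --pt "0 0 6.5 0 0 0.0004 0" --pt "0 0 0 0 0 0 0"

```text
time: 11.08
tool_pos: [0.5446, 0.1388, 0.102]
tcp_rot: [1.163, 2.918, 0.003]
wrist_force: [-0.6, 4.2, -4.0]
width: 0.144
grip_force: 89.7
```

```bash
python3 -c "
from plan import *
feel();plan('green',-16.2)"
```

```text
t 11.08 pos [0.5446 0.1388 0.102 ] yaw 136.55 F [-0.6  4.2 -4. ] M [ 0.58   0.163 -0.062] w 0.144 grip 89.7
green t 11.08 q6 -0.61 lat [-0.1928 -0.092 ] dist 0.214 dz to .098 0.0038 az -27.3 yaw 136.5 tilt 0.11
```

Request:
drive_tool --pt "0 0 0 0 0 0 0.5" --pt "0 0 0 0 0 0 0.5" --pt "0 0 0 0 0 -0.024 0.5" --pt "0 0 0 0 0 -0.024 0.5" --pt "0 0 0 -0.0322 -0.0154 0 0.5" --pt "0 0 0 -0.0322 -0.0154 0 0.5" --pt "0 0 0 -0.0322 -0.0154 0 0.5" --pt "0 0 0 -0.0322 -0.0154 0 0.5"

```text
time: 11.75
tool_pos: [0.5971, 0.003, 0.1512]
tcp_rot: [1.153, 2.919, 0.0]
wrist_force: [0.4, -0.8, 0.3]
width: 0.503
grip_force: 0.0
```

Request:
drive_tool --pt "0 0 0 -0.0322 -0.0154 0 0.5" --pt "0 0 0 -0.0322 -0.0154 0 0.5" --pt "0 0 -6.8 0 0 0 0.5" --pt "0 0 -6.8 0 0 0 0.5" --pt "0 0 -6.8 0 0 0 0.5" --pt "0 0 -6.8 0 0 0 0.5" --pt "0 0 0 0 0 0 0.5"

```text
time: 12.33
tool_pos: [0.6222, -0.0628, 0.1505]
tcp_rot: [0.432, 3.11, -0.001]
wrist_force: [1.4, -0.1, -0.2]
width: 0.503
grip_force: 0.0
```

```bash
python3 -c "
from plan import *
feel();plan('green',-16.2)"
```

```text
t 12.33 pos [ 0.6222 -0.0628  0.1505] yaw 164.17 F [ 1.4 -0.1 -0.2] M [ 0.042  0.059 -0.018] w 0.503 grip 0.0
green t 12.33 q6 -1.43 lat [0.0016 0.0018] dist 0.002 dz to .098 0.0525 az 0.4 yaw 164.2 tilt 0.12
```

Request:
drive_tool --pt "0 0 0 0.0016 0.0016 0.0225 0.5" --pt "0 0 0 0 0 0.0225 0.5" --pt "0 0 0 0 0 0 0.3" --pt "0 0 0 0 0 0 0" --pt "0 0 0 0 0 0 0" --pt "0 0 0 0 0 0 0" --pt "0 0 0 0 0 0 0"

```text
time: 12.92
tool_pos: [0.6202, -0.0598, 0.1048]
tcp_rot: [-0.44, -3.11, 0.0]
wrist_force: [-1.5, 0.8, -4.3]
width: 0.143
grip_force: 89.7
```

```bash
python3 -c "
from plan import *
feel()"
```

```text
t 12.92 pos [ 0.6202 -0.0598  0.1048] yaw 163.91 F [-1.5  0.8 -4.3] M [0.026 0.283 0.004] w 0.143 grip 89.7
```

Request:
drive_tool --pt "0 0 6.5 0 0 0.0005 0" --pt "0 0 6.5 0 0 0.0004 0" --pt "0 0 6.5 0 0 0.0005 0" --pt "0 0 6.5 0 0 0.0004 0" --pt "0 0 6.5 0 0 0.0005 0"

```text
time: 13.33
tool_pos: [0.6204, -0.0594, 0.1025]
tcp_rot: [1.3, 2.86, 0.001]
wrist_force: [-1.1, 1.6, -3.9]
width: 0.142
grip_force: 90.0
```

```bash
python3 -c "
from plan import *
feel()"
```

```text
t 13.33 pos [ 0.6204 -0.0594  0.1025] yaw 131.09 F [-1.1  1.6 -3.9] M [0.276 0.17  0.079] w 0.142 grip 90.0
```

Request:
drive_tool --pt "0 0 6.5 0 0 0.0004 0" --pt "0 0 0 0 0 0 0"

```text
time: 13.5
tool_pos: [0.6205, -0.0594, 0.1021]
tcp_rot: [-1.457, -2.783, -0.001]
wrist_force: [-0.8, 1.9, -4.8]
width: 0.144
grip_force: 89.9
```

```bash
python3 -c "
from plan import *
feel();plan('red',-50.1)"
```

```text
t 13.5 pos [ 0.6205 -0.0594  0.1021] yaw 124.75 F [-0.8  1.9 -4.8] M [ 0.249  0.14  -0.062] w 0.144 grip 89.9
red t 13.5 q6 -0.74 lat [0.0759 0.1285] dist 0.149 dz to .098 0.0042 az -5.2 yaw 124.7 tilt 0.04
```

Request:
drive_tool --pt "0 0 0 0 0 0 0.5" --pt "0 0 0 0 0 0 0.5" --pt "0 0 0 0 0 -0.024 0.5" --pt "0 0 0 0 0 -0.024 0.5" --pt "0 0 0 0.019 0.0321 0 0.5" --pt "0 0 0 0.019 0.0321 0 0.5" --pt "0 0 0 0.019 0.0321 0 0.5" --pt "0 0 0 0.019 0.0321 0 0.5"

```text
time: 14.17
tool_pos: [0.6842, 0.077, 0.152]
tcp_rot: [1.449, 2.783, 0.003]
wrist_force: [0.3, 0.5, -0.1]
width: 0.501
grip_force: 0.0
```

Request:
drive_tool --pt "0 0 -5.2 0 0 0 0.5" --pt "0 0 0 0 0 0 0.5"

```text
time: 14.33
tool_pos: [0.684, 0.0781, 0.1512]
tcp_rot: [1.313, 2.851, 0.002]
wrist_force: [-0.4, -0.4, 0.1]
width: 0.504
grip_force: 0.0
```

```bash
sed -i 's/^C=.*/C=dict(red=(.6826,.0768),yellow=(.5453,.1382),blue=(.4842,.0011),green=(.6213,-.06))/' plan.py; python3 -c "
from plan import *
feel();plan('red',-50.1)"
```

```text
t 14.33 pos [0.684  0.0781 0.1512] yaw 130.54 F [-0.4 -0.4  0.1] M [ 0.028  0.016 -0.012] w 0.504 grip 0.0
red t 14.33 q6 -0.63 lat [ 0.    -0.002] dist 0.002 dz to .098 0.0532 az 0.6 yaw 130.5 tilt 0.19
```

Request:
drive_tool --pt "0 0 0.6 0 -0.002 0.024 0.5" --pt "0 0 0 0 0 0.024 0.5" --pt "0 0 0 0 0 0 0.3" --pt "0 0 0 0 0 0 0" --pt "0 0 0 0 0 0 0" --pt "0 0 0 0 0 0 0" --pt "0 0 0 0 0 0 0"

```text
time: 14.92
tool_pos: [0.6824, 0.076, 0.1018]
tcp_rot: [1.34, 2.839, 0.007]
wrist_force: [6.6, 6.1, -12.1]
width: 0.147
grip_force: 90.0
```

```bash
python3 -c "
from plan import *
feel()"
```

```text
t 14.92 pos [0.6824 0.076  0.1018] yaw 129.44 F [  6.6   6.1 -12.1] M [ 0.918 -1.005  0.062] w 0.147 grip 90.0
```

Request:
drive_tool --pt "0 0 5 0 0 0.0003 0" --pt "0 0 5 0 0 0.0004 0" --pt "0 0 5 0 0 0.0003 0"

```text
time: 15.17
tool_pos: [0.6822, 0.076, 0.1008]
tcp_rot: [1.705, 2.637, 0.007]
wrist_force: [7.4, 6.2, -12.7]
width: 0.144
grip_force: 90.1
```

```bash
python3 -c "
from plan import *
feel()"
```

```text
t 15.17 pos [0.6822 0.076  0.1008] yaw 114.22 F [  7.4   6.2 -12.7] M [ 0.911 -0.923  0.067] w 0.144 grip 90.1
```

Request:
drive_tool --pt "0 0 5 0 0 0.0004 0"

```text
time: 15.25
tool_pos: [0.6822, 0.076, 0.1004]
tcp_rot: [1.819, 2.56, 0.007]
wrist_force: [6.9, 7.2, -12.6]
width: 0.147
grip_force: 90.1
```

```bash
python3 -c "
from plan import *
feel();plan('blue',-63.9)"
```

```text
t 15.25 pos [0.6822 0.076  0.1004] yaw 109.22 F [  6.9   7.2 -12.6] M [ 0.95  -0.791  0.106] w 0.147 grip 90.1
blue t 15.25 q6 -0.26 lat [-0.0055 -0.2116] dist 0.212 dz to .098 0.0015 az -6.9 yaw 109.2 tilt 0.26
```

Request:
drive_tool --pt "0 0 0 0 0 0 0.5" --pt "0 0 0 0 0 0 0.5" --pt "0 0 0 0 0 -0.025 0.5" --pt "0 0 0 0 0 -0.025 0.5" --pt "0 0 0 -0.0009 -0.0353 0 0.5" --pt "0 0 0 -0.0009 -0.0353 0 0.5" --pt "0 0 0 -0.0009 -0.0353 0 0.5" --pt "0 0 0 -0.0009 -0.0353 0 0.5"

```text
time: 15.92
tool_pos: [0.5484, 0.0231, 0.1525]
tcp_rot: [1.81, 2.564, 0.002]
wrist_force: [-0.3, -1.4, -0.5]
width: 0.5
grip_force: 0.0
```

Request:
drive_tool --pt "0 0 0 -0.0009 -0.0353 0 0.5" --pt "0 0 0 -0.0009 -0.0353 0 0.5" --pt "0 0 -6.9 0 0 0 0.5" --pt "0 0 0 0 0 0 0.5"

```text
time: 16.25
tool_pos: [0.4816, -0.0023, 0.1519]
tcp_rot: [1.651, 2.67, 0.001]
wrist_force: [0.4, -0.0, 0.4]
width: 0.496
grip_force: 0.0
```

```bash
python3 -c "
from plan import *
feel();plan('blue',-63.9)"
```

```text
t 16.25 pos [ 0.4816 -0.0023  0.1519] yaw 116.53 F [ 0.4 -0.   0.4] M [-0.016  0.012 -0.   ] w 0.496 grip 0.0
blue t 16.25 q6 -0.52 lat [0.002  0.0037] dist 0.004 dz to .098 0.0539 az 0.4 yaw 116.5 tilt 0.14
```

Request:
drive_tool --pt "0 0 0.4 0.002 0.0037 0.025 0.5" --pt "0 0 0 0 0 0.025 0.5" --pt "0 0 0 0 0 0 0.3" --pt "0 0 0 0 0 0 0" --pt "0 0 0 0 0 0 0" --pt "0 0 0 0 0 0 0" --pt "0 0 0 0 0 0 0"

```text
time: 16.83
tool_pos: [0.4844, 0.0017, 0.1011]
tcp_rot: [-1.664, -2.663, 0.004]
wrist_force: [-3.7, -3.2, -1.7]
width: 0.147
grip_force: 88.3
```

```bash
python3 -c "
from plan import *
feel()"
```

```text
t 16.83 pos [0.4844 0.0017 0.1011] yaw 116.0 F [-3.7 -3.2 -1.7] M [-0.411  0.626 -0.01 ] w 0.147 grip 88.3
```

Request:
drive_tool --pt "0 0 5 0 0 0.0003 0" --pt "0 0 5 0 0 0.0004 0" --pt "0 0 5 0 0 0.0003 0"

```text
time: 17.08
tool_pos: [0.4844, 0.0016, 0.1001]
tcp_rot: [-2.003, -2.419, 0.004]
wrist_force: [-4.6, -3.2, -3.6]
width: 0.146
grip_force: 88.2
```

```bash
python3 -c "
from plan import *
feel()"
```

```text
t 17.08 pos [0.4844 0.0016 0.1001] yaw 100.77 F [-4.6 -3.2 -3.6] M [-0.42   0.54   0.049] w 0.146 grip 88.2
```

Request:
drive_tool --pt "0 0 5 0 0 0.0004 0"

```text
time: 17.17
tool_pos: [0.4844, 0.0016, 0.0998]
tcp_rot: [-2.106, -2.33, 0.004]
wrist_force: [-5.6, -2.6, -2.4]
width: 0.146
grip_force: 88.3
```

```bash
python3 -c "
from plan import *
feel();plan('yellow',-43.5)"
```

```text
t 17.17 pos [0.4844 0.0016 0.0998] yaw 95.77 F [-5.6 -2.6 -2.4] M [-0.416  0.641  0.154] w 0.146 grip 88.3
yellow t 17.17 q6 -0.15 lat [0.1298 0.0743] dist 0.15 dz to .098 0.0014 az -40.7 yaw 95.8 tilt 0.16
```

Request:
drive_tool --pt "0 0 0 0 0 0 0.5" --pt "0 0 0 0 0 0 0.5" --pt "0 0 0 0 0 -0.025 0.5" --pt "0 0 0 0 0 -0.025 0.5" --pt "0 0 0 0.0325 0.0186 0 0.5" --pt "0 0 0 0.0325 0.0186 0 0.5" --pt "0 0 0 0.0325 0.0186 0 0.5" --pt "0 0 0 0.0325 0.0186 0 0.5"

```text
time: 17.83
tool_pos: [0.5481, 0.1413, 0.1515]
tcp_rot: [2.099, 2.334, 0.006]
wrist_force: [0.9, -0.9, 0.3]
width: 0.498
grip_force: 0.0
```

Request:
drive_tool --pt "0 0 -6.8 0 0 0 0.5" --pt "0 0 -6.8 0 0 0 0.5" --pt "0 0 -6.8 0 0 0 0.5" --pt "0 0 -6.8 0 0 0 0.5" --pt "0 0 -6.8 0 0 0 0.5" --pt "0 0 -6.8 0 0 0 0.5" --pt "0 0 0 0 0 0 0.5"

```text
time: 18.42
tool_pos: [0.5472, 0.1399, 0.1507]
tcp_rot: [1.149, 2.921, 0.003]
wrist_force: [0.1, -0.5, -0.3]
width: 0.499
grip_force: 0.0
```

```bash
python3 -c "
from plan import *
feel();plan('yellow',-43.5)"
```

```text
t 18.42 pos [0.5472 0.1399 0.1507] yaw 137.07 F [ 0.1 -0.5 -0.3] M [ 0.006 -0.028 -0.001] w 0.499 grip 0.0
yellow t 18.42 q6 -0.62 lat [ 0.0003 -0.0027] dist 0.003 dz to .098 0.0527 az 0.6 yaw 137.1 tilt 0.2
```

Request:
drive_tool --pt "0 0 0.6 0 -0.0027 0.0245 0.5" --pt "0 0 0 0 0 0.0245 0.5" --pt "0 0 0 0 0 0 0.3" --pt "0 0 0 0 0 0 0" --pt "0 0 0 0 0 0 0" --pt "0 0 0 0 0 0 0" --pt "0 0 0 0 0 0 0"

```text
time: 19.0
tool_pos: [0.5448, 0.1385, 0.1006]
tcp_rot: [1.172, 2.913, 0.004]
wrist_force: [3.3, 3.5, -8.6]
width: 0.149
grip_force: 90.2
```

```bash
python3 -c "
from plan import *
feel()"
```

```text
t 19.0 pos [0.5448 0.1385 0.1006] yaw 136.18 F [ 3.3  3.5 -8.6] M [ 0.642 -0.386  0.075] w 0.149 grip 90.2
```

Request:
drive_tool --pt "0 0 5 0 0 0.0003 0" --pt "0 0 5 0 0 0.0004 0" --pt "0 0 5 0 0 0.0003 0"

```text
time: 19.25
tool_pos: [0.5448, 0.1386, 0.0996]
tcp_rot: [1.548, 2.732, 0.005]
wrist_force: [3.7, 4.8, -9.7]
width: 0.144
grip_force: 90.1
```

```bash
python3 -c "
from plan import *
feel()"
```

```text
t 19.25 pos [0.5448 0.1386 0.0996] yaw 120.94 F [ 3.7  4.8 -9.7] M [ 0.775 -0.436  0.089] w 0.144 grip 90.1
```

Request:
drive_tool --pt "0 0 5 0 0 0.0004 0"

```text
time: 19.33
tool_pos: [0.5449, 0.1386, 0.0992]
tcp_rot: [1.666, 2.662, 0.005]
wrist_force: [3.7, 5.9, -8.9]
width: 0.142
grip_force: 90.2
```

```bash
python3 -c "
from plan import *
feel();plan('green',-55.3)"
```

```text
t 19.33 pos [0.5449 0.1386 0.0992] yaw 115.94 F [ 3.7  5.9 -8.9] M [ 0.727 -0.472  0.153] w 0.142 grip 90.2
green t 19.33 q6 -0.25 lat [-0.212  -0.0182] dist 0.213 dz to .098 0.001 az -8.8 yaw 115.9 tilt 0.19
```

Request:
drive_tool --pt "0 0 0 0 0 0 0.5" --pt "0 0 0 0 0 0 0.5" --pt "0 0 0 0 0 -0.025 0.5" --pt "0 0 0 0 0 -0.025 0.5" --pt "0 0 0 -0.0351 -0.003 0 0.5" --pt "0 0 0 -0.0351 -0.003 0 0.5" --pt "0 0 0 -0.0351 -0.003 0 0.5" --pt "0 0 0 -0.0351 -0.003 0 0.5"

```text
time: 20.0
tool_pos: [0.5964, 0.0046, 0.151]
tcp_rot: [1.655, 2.667, 0.002]
wrist_force: [0.9, 1.2, 0.2]
width: 0.502
grip_force: 0.0
```

Request:
drive_tool --pt "0 0 0 -0.0351 -0.003 0 0.5" --pt "0 0 0 -0.0351 -0.003 0 0.5" --pt "0 0 -4.2 0 0 0 0.5" --pt "0 0 -4.2 0 0 0 0.5" --pt "0 0 0 0 0 0 0.5"

```text
time: 20.42
tool_pos: [0.6216, -0.061, 0.1502]
tcp_rot: [1.457, 2.781, 0.0]
wrist_force: [0.2, 0.0, 0.2]
width: 0.499
grip_force: 0.0
```

```bash
python3 -c "
from plan import *
feel();plan('green',-55.3)"
```

```text
t 20.42 pos [ 0.6216 -0.061   0.1502] yaw 124.69 F [0.2 0.  0.2] M [-0.003  0.043 -0.036] w 0.499 grip 0.0
green t 20.42 q6 -0.74 lat [0.0011 0.0003] dist 0.001 dz to .098 0.0522 az -0.0 yaw 124.7 tilt 0.12
```

Request:
drive_tool --pt "0 0 0 0.0011 0 0.0245 0.5" --pt "0 0 0 0 0 0.0245 0.5" --pt "0 0 0 0 0 0 0.3" --pt "0 0 0 0 0 0 0" --pt "0 0 0 0 0 0 0" --pt "0 0 0 0 0 0 0" --pt "0 0 0 0 0 0 0"

```text
time: 21.0
tool_pos: [0.6198, -0.0583, 0.1002]
tcp_rot: [-1.459, -2.782, 0.0]
wrist_force: [-1.3, 1.4, -4.3]
width: 0.144
grip_force: 90.0
```

```bash
python3 -c "
from plan import *
feel()"
```

```text
t 21.0 pos [ 0.6198 -0.0583  0.1002] yaw 124.63 F [-1.3  1.4 -4.3] M [ 0.115  0.391 -0.054] w 0.144 grip 90.0
```

Request:
drive_tool --pt "0 0 5 0 0 0.0003 0" --pt "0 0 5 0 0 0.0004 0" --pt "0 0 5 0 0 0.0003 0"

```text
time: 21.25
tool_pos: [0.6202, -0.0581, 0.0991]
tcp_rot: [1.816, 2.563, 0.001]
wrist_force: [-0.3, 1.2, -4.7]
width: 0.146
grip_force: 90.1
```

```bash
python3 -c "
from plan import *
feel()"
```

```text
t 21.25 pos [ 0.6202 -0.0581  0.0991] yaw 109.38 F [-0.3  1.2 -4.7] M [0.307 0.125 0.033] w 0.146 grip 90.1
```

Request:
drive_tool --pt "0 0 5 0 0 0.0004 0"

```text
time: 21.33
tool_pos: [0.6204, -0.058, 0.0988]
tcp_rot: [1.926, 2.482, 0.002]
wrist_force: [0.1, 2.0, -4.2]
width: 0.146
grip_force: 90.2
```

```bash
python3 -c "
from plan import *
feel();plan('red',-70.8)"
```

```text
t 21.33 pos [ 0.6204 -0.058   0.0988] yaw 104.37 F [ 0.1  2.  -4.2] M [0.302 0.083 0.037] w 0.146 grip 90.2
red t 21.33 q6 -0.39 lat [0.1152 0.0937] dist 0.148 dz to .098 0.0009 az -4.8 yaw 104.4 tilt 0.07
```

Request:
drive_tool --pt "0 0 0 0 0 0 0.5" --pt "0 0 0 0 0 0 0.5" --pt "0 0 0 0 0 -0.025 0.5" --pt "0 0 0 0 0 -0.025 0.5" --pt "0 0 0 0.0286 0.0232 0 0.5" --pt "0 0 0 0.0286 0.0232 0 0.5" --pt "0 0 0 0.0286 0.0232 0 0.5" --pt "0 0 0 0.0286 0.0232 0 0.5"

```text
time: 22.0
tool_pos: [0.6829, 0.0766, 0.1505]
tcp_rot: [1.917, 2.485, 0.004]
wrist_force: [1.2, -0.6, 0.1]
width: 0.502
grip_force: 0.0
```

Request:
drive_tool --pt "0 0 -4.6 0 0 0 0.5" --pt "0 0 0 0 0 0 0.5"

```text
time: 22.17
tool_pos: [0.6827, 0.0777, 0.1497]
tcp_rot: [1.808, 2.566, 0.003]
wrist_force: [-0.8, -0.6, 0.4]
width: 0.5
grip_force: 0.0
```

```bash
python3 -c "
from plan import *
feel();plan('red',-70.8)"
```

```text
t 22.17 pos [0.6827 0.0777 0.1497] yaw 109.64 F [-0.8 -0.6  0.4] M [ 0.011 -0.038  0.012] w 0.5 grip 0.0
red t 22.17 q6 -0.27 lat [-0.0008 -0.0006] dist 0.001 dz to .098 0.0517 az 0.4 yaw 109.6 tilt 0.19
```

Request:
drive_tool --pt "0 0 0.4 -0.0008 -0.0006 0.0245 0.5" --pt "0 0 0 0 0 0.0245 0.5" --pt "0 0 0 0 0 0 0.3" --pt "0 0 0 0 0 0 0" --pt "0 0 0 0 0 0 0" --pt "0 0 0 0 0 0 0" --pt "0 0 0 0 0 0 0"

```text
time: 22.75
tool_pos: [0.6827, 0.0746, 0.0996]
tcp_rot: [1.828, 2.551, 0.006]
wrist_force: [7.3, 2.3, -12.4]
width: 0.141
grip_force: 90.5
```

```bash
python3 -c "
from plan import *
feel()"
```

```text
t 22.75 pos [0.6827 0.0746 0.0996] yaw 108.77 F [  7.3   2.3 -12.4] M [ 0.368 -1.116  0.054] w 0.141 grip 90.5
```

Request:
drive_tool --pt "0 0 5 0 0 0.0003 0" --pt "0 0 5 0 0 0.0004 0" --pt "0 0 4 0 0 0.0003 0"

```text
time: 23.0
tool_pos: [0.6822, 0.0745, 0.0986]
tcp_rot: [2.13, 2.306, 0.005]
wrist_force: [5.5, 2.6, -10.4]
width: 0.145
grip_force: 90.8
```

```bash
python3 -c "
from plan import *
feel()"
```

```text
t 23.0 pos [0.6822 0.0745 0.0986] yaw 94.54 F [  5.5   2.6 -10.4] M [ 0.312 -0.739  0.144] w 0.145 grip 90.8
```

Request:
drive_tool --pt "0 0 4 0 0 0.0003 0"

```text
time: 23.08
tool_pos: [0.6821, 0.0745, 0.0983]
tcp_rot: [2.209, 2.231, 0.004]
wrist_force: [5.5, 1.8, -9.3]
width: 0.143
grip_force: 90.8
```

```bash
python3 -c "
from plan import *
feel();plan('blue',-84.2)"
```

```text
t 23.08 pos [0.6821 0.0745 0.0983] yaw 90.58 F [ 5.5  1.8 -9.3] M [ 0.345 -0.664  0.123] w 0.143 grip 90.8
blue t 23.08 q6 0.06 lat [-0.0714 -0.1986] dist 0.211 dz to .098 -0.0004 az -5.2 yaw 90.6 tilt 0.19
```

Request:
drive_tool --pt "0 0 0 0 0 0 0.5" --pt "0 0 0 0 0 0 0.5" --pt "0 0 0 0 0 -0.025 0.5" --pt "0 0 0 0 0 -0.025 0.5" --pt "0 0 0 -0.0119 -0.033 0 0.5" --pt "0 0 0 -0.0119 -0.033 0 0.5" --pt "0 0 0 -0.0119 -0.033 0 0.5" --pt "0 0 0 -0.0119 -0.033 0 0.5"

```text
time: 23.75
tool_pos: [0.549, 0.0243, 0.15]
tcp_rot: [2.202, 2.237, 0.003]
wrist_force: [0.8, 0.4, 1.4]
width: 0.503
grip_force: 0.0
```

Request:
drive_tool --pt "0 0 0 -0.0119 -0.033 0 0.5" --pt "0 0 0 -0.0119 -0.033 0 0.5" --pt "0 0 -4.9 0 0 0 0.5" --pt "0 0 0 0 0 0 0.5"

```text
time: 24.08
tool_pos: [0.4825, -0.0005, 0.1494]
tcp_rot: [2.105, 2.33, 0.002]
wrist_force: [0.8, 0.5, 0.4]
width: 0.5
grip_force: 0.0
```

```bash
python3 -c "
from plan import *
feel();plan('blue',-84.2)"
```

```text
t 24.08 pos [ 0.4825 -0.0005  0.1494] yaw 95.81 F [0.8 0.5 0.4] M [ 0.011 -0.001 -0.025] w 0.5 grip 0.0
blue t 24.08 q6 -0.15 lat [0.0015 0.0018] dist 0.002 dz to .098 0.0514 az 0.0 yaw 95.8 tilt 0.13
```

Request:
drive_tool --pt "0 0 0 0.0015 0.0018 0.0245 0.5" --pt "0 0 0 0 0 0.0245 0.5" --pt "0 0 0 0 0 0 0.3" --pt "0 0 0 0 0 0 0" --pt "0 0 0 0 0 0 0" --pt "0 0 0 0 0 0 0" --pt "0 0 0 0 0 0 0"

```text
time: 24.67
tool_pos: [0.4844, 0.0019, 0.0997]
tcp_rot: [-2.107, -2.328, 0.003]
wrist_force: [-5.5, -0.9, -1.4]
width: 0.143
grip_force: 88.3
```

```bash
python3 -c "
from plan import *
feel()"
```

```text
t 24.67 pos [0.4844 0.0019 0.0997] yaw 95.71 F [-5.5 -0.9 -1.4] M [-0.101  0.754 -0.043] w 0.143 grip 88.3
```

Request:
drive_tool --pt "0 0 5 0 0 0.0003 0" --pt "0 0 5 0 0 0.0004 0" --pt "0 0 4 0 0 0.0003 0"

```text
time: 24.92
tool_pos: [0.4845, 0.0019, 0.0987]
tcp_rot: [-2.379, -2.05, 0.004]
wrist_force: [-4.8, 0.1, -0.6]
width: 0.14
grip_force: 88.4
```

```bash
python3 -c "
from plan import *
feel()"
```

```text
t 24.92 pos [0.4845 0.0019 0.0987] yaw 81.49 F [-4.8  0.1 -0.6] M [-0.18   0.648  0.145] w 0.14 grip 88.4
```

Request:
drive_tool --pt "0 0 4 0 0 0.0003 0"

```text
time: 25.0
tool_pos: [0.4845, 0.0019, 0.0984]
tcp_rot: [-2.449, -1.967, 0.004]
wrist_force: [-6.0, -0.3, -0.4]
width: 0.142
grip_force: 88.4
```

```bash
python3 -c "
from plan import *
feel();plan('yellow',-64.1)"
```

```text
t 25.0 pos [0.4845 0.0019 0.0984] yaw 77.54 F [-6.  -0.3 -0.4] M [-0.124  0.7    0.131] w 0.142 grip 88.4
yellow t 25.0 q6 0.17 lat [0.1462 0.03  ] dist 0.149 dz to .098 0.0002 az -38.4 yaw 77.5 tilt 0.15
```

Request:
drive_tool --pt "0 0 0 0 0 0 0.5" --pt "0 0 0 0 0 0 0.5" --pt "0 0 0 0 0 -0.025 0.5" --pt "0 0 0 0 0 -0.025 0.5" --pt "0 0 0 0.0364 0.0075 0 0.5" --pt "0 0 0 0.0364 0.0075 0 0.5" --pt "0 0 0 0.0364 0.0075 0 0.5" --pt "0 0 0 0.0364 0.0075 0 0.5"

```text
time: 25.67
tool_pos: [0.5481, 0.1398, 0.15]
tcp_rot: [2.444, 1.971, 0.007]
wrist_force: [1.0, -0.5, -0.3]
width: 0.498
grip_force: 0.0
```

Request:
drive_tool --pt "0 0 -6.4 0 0 0 0.5" --pt "0 0 -6.4 0 0 0 0.5" --pt "0 0 -6.4 0 0 0 0.5" --pt "0 0 -6.4 0 0 0 0.5" --pt "0 0 -6.4 0 0 0 0.5" --pt "0 0 -6.4 0 0 0 0.5" --pt "0 0 0 0 0 0 0.5"

```text
time: 26.25
tool_pos: [0.5472, 0.1385, 0.1492]
tcp_rot: [1.655, 2.667, 0.004]
wrist_force: [0.3, -0.6, 0.5]
width: 0.501
grip_force: 0.0
```

```bash
python3 -c "
from plan import *
feel();plan('yellow',-64.1)"
```

```text
t 26.25 pos [0.5472 0.1385 0.1492] yaw 116.36 F [ 0.3 -0.6  0.5] M [ 0.043  0.037 -0.018] w 0.501 grip 0.0
yellow t 26.25 q6 -0.26 lat [ 0.0007 -0.002 ] dist 0.002 dz to .098 0.0512 az 0.5 yaw 116.4 tilt 0.19
```

Request:
drive_tool --pt "0 0 0.5 0.0007 -0.002 0.0245 0.5" --pt "0 0 0 0 0 0.0245 0.5" --pt "0 0 0 0 0 0 0.3" --pt "0 0 0 0 0 0 0" --pt "0 0 0 0 0 0 0" --pt "0 0 0 0 0 0 0" --pt "0 0 0 0 0 0 0"

```text
time: 26.83
tool_pos: [0.545, 0.1384, 0.0992]
tcp_rot: [1.674, 2.656, 0.004]
wrist_force: [3.8, 3.6, -10.9]
width: 0.147
grip_force: 90.2
```

```bash
python3 -c "
from plan import *
feel()"
```

```text
t 26.83 pos [0.545  0.1384 0.0992] yaw 115.58 F [  3.8   3.6 -10.9] M [ 0.42  -0.64   0.026] w 0.147 grip 90.2
```

Request:
drive_tool --pt "0 0 5 0 0 0.0003 0" --pt "0 0 5 0 0 0.0004 0" --pt "0 0 4 0 0 0.0003 0"

```text
time: 27.08
tool_pos: [0.5451, 0.1385, 0.0983]
tcp_rot: [1.99, 2.429, 0.005]
wrist_force: [4.8, 2.9, -10.4]
width: 0.144
grip_force: 90.3
```

```bash
python3 -c "
from plan import *
feel()"
```

```text
t 27.08 pos [0.5451 0.1385 0.0983] yaw 101.34 F [  4.8   2.9 -10.4] M [ 0.369 -0.611  0.127] w 0.144 grip 90.3
```

Request:
drive_tool --pt "0 0 4 0 0 0.0003 0"

```text
time: 27.17
tool_pos: [0.5451, 0.1385, 0.098]
tcp_rot: [2.073, 2.359, 0.005]
wrist_force: [5.1, 3.5, -10.3]
width: 0.142
grip_force: 90.3
```

```bash
python3 -c "
from plan import *
feel();plan('green',-75.7)"
```

```text
t 27.17 pos [0.5451 0.1385 0.098 ] yaw 97.39 F [  5.1   3.5 -10.3] M [ 0.423 -0.587  0.096] w 0.142 grip 90.3
green t 27.17 q6 0.07 lat [-0.2066  0.05  ] dist 0.213 dz to .098 0.0 az -6.9 yaw 97.4 tilt 0.22
```

Request:
drive_tool --pt "0 0 0 0 0 0 0.5" --pt "0 0 0 0 0 0 0.5" --pt "0 0 0 0 0 -0.025 0.5" --pt "0 0 0 0 0 -0.025 0.5" --pt "0 0 0 -0.0342 0.0083 0 0.5" --pt "0 0 0 -0.0342 0.0083 0 0.5" --pt "0 0 0 -0.0342 0.0083 0 0.5" --pt "0 0 0 -0.0342 0.0083 0 0.5"

```text
time: 27.83
tool_pos: [0.596, 0.0053, 0.1497]
tcp_rot: [2.065, 2.364, 0.003]
wrist_force: [-0.7, 0.2, -0.4]
width: 0.502
grip_force: 0.0
```

Request:
drive_tool --pt "0 0 0 -0.0342 0.0083 0 0.5" --pt "0 0 0 -0.0342 0.0083 0 0.5" --pt "0 0 -6.6 0 0 0 0.5" --pt "0 0 0 0 0 0 0.5"

```text
time: 28.17
tool_pos: [0.6215, -0.0615, 0.1491]
tcp_rot: [1.928, 2.478, 0.002]
wrist_force: [1.0, -0.3, 0.3]
width: 0.5
grip_force: 0.0
```

```bash
python3 -c "
from plan import *
feel();plan('green',-75.7)"
```

```text
t 28.17 pos [ 0.6215 -0.0615  0.1491] yaw 104.24 F [ 1.  -0.3  0.3] M [ 0.01  -0.06  -0.037] w 0.5 grip 0.0
green t 28.17 q6 -0.39 lat [0.0015 0.0001] dist 0.002 dz to .098 0.0511 az -0.1 yaw 104.2 tilt 0.15
```

Request:
drive_tool --pt "0 0 0 0.0015 0 0.0245 0.5" --pt "0 0 0 0 0 0.0245 0.5" --pt "0 0 0 0 0 0 0.3" --pt "0 0 0 0 0 0 0" --pt "0 0 0 0 0 0 0" --pt "0 0 0 0 0 0 0" --pt "0 0 0 0 0 0 0"

```text
time: 28.75
tool_pos: [0.6199, -0.0567, 0.0988]
tcp_rot: [-1.929, -2.479, -0.002]
wrist_force: [1.0, 2.7, -5.5]
width: 0.143
grip_force: 90.6
```

```bash
python3 -c "
from plan import *
feel()"
```

```text
t 28.75 pos [ 0.6199 -0.0567  0.0988] yaw 104.22 F [ 1.   2.7 -5.5] M [ 0.506 -0.097  0.062] w 0.143 grip 90.6
```

Request:
drive_tool --pt "0 0 5 0 0 0.0003 0" --pt "0 0 5 0 0 0.0004 0" --pt "0 0 4 0 0 0.0003 0"

```text
time: 29.0
tool_pos: [0.6207, -0.0565, 0.0978]
tcp_rot: [2.221, 2.221, 0.004]
wrist_force: [4.7, 4.3, -7.8]
width: 0.147
grip_force: 90.5
```

```bash
python3 -c "
from plan import *
feel()"
```

```text
t 29.0 pos [ 0.6207 -0.0565  0.0978] yaw 89.98 F [ 4.7  4.3 -7.8] M [ 0.671 -0.484  0.103] w 0.147 grip 90.5
```

Request:
drive_tool --pt "0 0 4 0 0 0.0003 0"

```text
time: 29.08
tool_pos: [0.6209, -0.0565, 0.0976]
tcp_rot: [2.296, 2.142, 0.005]
wrist_force: [3.7, 4.7, -8.7]
width: 0.144
grip_force: 90.5
```

```bash
python3 -c "
from plan import *
feel();plan('red',-89.4)"
```

```text
t 29.08 pos [ 0.6209 -0.0565  0.0976] yaw 86.02 F [ 3.7  4.7 -8.7] M [ 0.728 -0.557  0.15 ] w 0.144 grip 90.5
red t 29.08 q6 -0.06 lat [0.1373 0.0523] dist 0.147 dz to .098 -0.0001 az -4.6 yaw 86.0 tilt 0.17
```

Request:
drive_tool --pt "0 0 0 0 0 0 0.5" --pt "0 0 0 0 0 0 0.5" --pt "0 0 0 0 0 -0.025 0.5" --pt "0 0 0 0 0 -0.025 0.5" --pt "0 0 0 0.0343 0.0131 0 0.5" --pt "0 0 0 0.0343 0.0131 0 0.5" --pt "0 0 0 0.0343 0.0131 0 0.5" --pt "0 0 0 0.0343 0.0131 0 0.5"

```text
time: 29.75
tool_pos: [0.6826, 0.0765, 0.1495]
tcp_rot: [2.291, 2.145, 0.003]
wrist_force: [0.1, -1.2, 0.1]
width: 0.499
grip_force: 0.0
```

Request:
drive_tool --pt "0 0 -4.2 0 0 0 0.5" --pt "0 0 0 0 0 0 0.5"

```text
time: 29.92
tool_pos: [0.6825, 0.0777, 0.1487]
tcp_rot: [2.205, 2.235, 0.003]
wrist_force: [-0.8, 0.0, -0.3]
width: 0.5
grip_force: 0.0
```

```bash
python3 -c "
from plan import *
feel();plan('red',-89.4)"
```

```text
t 29.92 pos [0.6825 0.0777 0.1487] yaw 90.76 F [-0.8  0.  -0.3] M [-0.031  0.029 -0.016] w 0.5 grip 0.0
red t 29.92 q6 0.06 lat [-0.0008 -0.    ] dist 0.001 dz to .098 0.0507 az 0.2 yaw 90.8 tilt 0.16
```

Request:
drive_tool --pt "0 0 0.2 -0.0008 0 0.0245 0.5" --pt "0 0 0 0 0 0.0245 0.5" --pt "0 0 0 0 0 0 0.3" --pt "0 0 0 0 0 0 0" --pt "0 0 0 0 0 0 0" --pt "0 0 0 0 0 0 0" --pt "0 0 0 0 0 0 0"

```text
time: 30.5
tool_pos: [0.6821, 0.0739, 0.0984]
tcp_rot: [2.216, 2.223, 0.002]
wrist_force: [5.4, -2.1, -9.3]
width: 0.145
grip_force: 90.5
```

Request:
drive_tool --pt "0 0 4 0 0 0.0003 0"

```text
time: 30.58
tool_pos: [0.6819, 0.0739, 0.0981]
tcp_rot: [2.293, 2.145, 0.001]
wrist_force: [4.5, -2.0, -9.3]
width: 0.145
grip_force: 90.7
```

```bash
python3 -c "
from plan import *
feel()"
```

```text
t 30.58 pos [0.6819 0.0739 0.0981] yaw 86.17 F [ 4.5 -2.  -9.3] M [-0.25  -0.519  0.155] w 0.145 grip 90.7
```

Request:
drive_tool --pt "0 0 4 0 0 0.0003 0"

```text
time: 30.67
tool_pos: [0.6817, 0.0739, 0.0979]
tcp_rot: [2.369, 2.06, 0.001]
wrist_force: [2.5, -2.1, -8.0]
width: 0.142
grip_force: 90.8
```

```bash
python3 -c "
from plan import *
feel()"
```

```text
t 30.67 pos [0.6817 0.0739 0.0979] yaw 82.02 F [ 2.5 -2.1 -8. ] M [-0.23  -0.399  0.223] w 0.142 grip 90.8
```

Request:
drive_tool --pt "0 0 4 0 0 0.0003 0"

```text
time: 30.75
tool_pos: [0.6815, 0.074, 0.0976]
tcp_rot: [2.44, 1.977, 0.0]
wrist_force: [2.4, -2.7, -8.0]
width: 0.142
grip_force: 90.9
```

```bash
python3 -c "
from plan import *
feel();plan('blue',-102.5)"
```

```text
t 30.75 pos [0.6815 0.074  0.0976] yaw 78.02 F [ 2.4 -2.7 -8. ] M [-0.233 -0.283  0.225] w 0.142 grip 90.9
blue t 30.75 q6 0.28 lat [-0.1122 -0.1779] dist 0.21 dz to .098 -0.0005 az 0.5 yaw 78.0 tilt 0.09
```

Request:
drive_tool --pt "0 0 0 0 0 0 0.5" --pt "0 0 0 0 0 0 0.5" --pt "0 0 0 0 0 -0.025 0.5" --pt "0 0 0 0 0 -0.025 0.5" --pt "0 0 0 -0.0187 -0.0296 0 0.5" --pt "0 0 0 -0.0187 -0.0296 0 0.5" --pt "0 0 0 -0.0187 -0.0296 0 0.5" --pt "0 0 0 -0.0187 -0.0296 0 0.5"

```text
time: 31.42
tool_pos: [0.5494, 0.0257, 0.1491]
tcp_rot: [2.434, 1.983, 0.004]
wrist_force: [0.0, -0.7, -0.1]
width: 0.5
grip_force: 0.0
```

Request:
drive_tool --pt "0 0 0 -0.0187 -0.0296 0 0.5" --pt "0 0 0 -0.0187 -0.0296 0 0.5" --pt "0 0 0.7 0 0 0 0.5" --pt "0 0 0 0 0 0 0.5"

```text
time: 31.75
tool_pos: [0.4833, 0.001, 0.1484]
tcp_rot: [2.449, 1.966, 0.003]
wrist_force: [0.0, 0.4, -0.1]
width: 0.502
grip_force: 0.0
```

```bash
python3 -c "
from plan import *
feel();plan('blue',-102.5)"
```

```text
t 31.75 pos [0.4833 0.001  0.1484] yaw 77.5 F [ 0.   0.4 -0.1] M [-0.042 -0.027  0.006] w 0.502 grip 0.0
blue t 31.75 q6 0.17 lat [0.0002 0.0007] dist 0.001 dz to .098 0.0504 az 0.0 yaw 77.5 tilt 0.13
```

Request:
drive_tool --pt "0 0 0 0.0002 0.0007 0.0245 0.5" --pt "0 0 0 0 0 0.0245 0.5" --pt "0 0 0 0 0 0 0.3" --pt "0 0 0 0 0 0 0" --pt "0 0 0 0 0 0 0" --pt "0 0 0 0 0 0 0" --pt "0 0 0 0 0 0 0"

```text
time: 32.33
tool_pos: [0.4845, 0.0019, 0.0988]
tcp_rot: [-2.448, -1.966, 0.002]
wrist_force: [-5.5, 2.0, -0.7]
width: 0.144
grip_force: 88.4
```

Request:
drive_tool --pt "0 0 4 0 0 0.0003 0"

```text
time: 32.42
tool_pos: [0.4846, 0.0019, 0.0986]
tcp_rot: [-2.515, -1.88, 0.002]
wrist_force: [-4.2, 0.5, -0.2]
width: 0.144
grip_force: 88.5
```

```bash
python3 -c "
from plan import *
feel()"
```

```text
t 32.42 pos [0.4846 0.0019 0.0986] yaw 73.55 F [-4.2  0.5 -0.2] M [0.176 0.69  0.246] w 0.144 grip 88.5
```

Request:
drive_tool --pt "0 0 4 0 0 0.0003 0"

```text
time: 32.5
tool_pos: [0.4846, 0.0019, 0.0983]
tcp_rot: [-2.582, -1.788, 0.002]
wrist_force: [-4.9, 0.8, 0.0]
width: 0.145
grip_force: 88.6
```

```bash
python3 -c "
from plan import *
feel()"
```

```text
t 32.5 pos [0.4846 0.0019 0.0983] yaw 69.41 F [-4.9  0.8  0. ] M [0.159 0.694 0.251] w 0.145 grip 88.6
```

Request:
drive_tool --pt "0 0 4 0 0 0.0003 0"

```text
time: 32.58
tool_pos: [0.4846, 0.0019, 0.0981]
tcp_rot: [-2.643, -1.697, 0.002]
wrist_force: [-5.4, 1.4, 0.2]
width: 0.143
grip_force: 88.6
```

```bash
python3 -c "
from plan import *
feel();plan('yellow',-82.7)"
```

```text
t 32.58 pos [0.4846 0.0019 0.0981] yaw 65.41 F [-5.4  1.4  0.2] M [0.137 0.689 0.304] w 0.143 grip 88.6
yellow t 32.58 q6 0.38 lat [ 0.1492 -0.0016] dist 0.149 dz to .098 -0.0 az -31.9 yaw 65.4 tilt 0.1
```

Request:
drive_tool --pt "0 0 0 0 0 0 0.5" --pt "0 0 0 0 0 0 0.5" --pt "0 0 0 0 0 -0.025 0.5" --pt "0 0 0 0 0 -0.025 0.5" --pt "0 0 0 0.0371 -0.0006 0 0.5" --pt "0 0 0 0.0371 -0.0006 0 0.5" --pt "0 0 0 0.0371 -0.0006 0 0.5" --pt "0 0 0 0.0371 -0.0006 0 0.5"

```text
time: 33.25
tool_pos: [0.5469, 0.1392, 0.1494]
tcp_rot: [2.639, 1.7, 0.007]
wrist_force: [2.1, -0.3, 0.3]
width: 0.501
grip_force: 0.0
```

Request:
drive_tool --pt "0 0 -6.3 0 0 0 0.5" --pt "0 0 -6.3 0 0 0 0.5" --pt "0 0 -6.3 0 0 0 0.5" --pt "0 0 -6.3 0 0 0 0.5" --pt "0 0 -6.3 0 0 0 0.5" --pt "0 0 0 0 0 0 0.5"

```text
time: 33.75
tool_pos: [0.546, 0.138, 0.1486]
tcp_rot: [2.075, 2.356, 0.004]
wrist_force: [-0.4, 0.0, -0.2]
width: 0.502
grip_force: 0.0
```

```bash
python3 -c "
from plan import *
feel();plan('yellow',-82.7)"
```

```text
t 33.75 pos [0.546  0.138  0.1486] yaw 97.28 F [-0.4  0.  -0.2] M [-0.013  0.023 -0.001] w 0.502 grip 0.0
yellow t 33.75 q6 0.08 lat [ 0.0003 -0.0008] dist 0.001 dz to .098 0.0506 az -0.0 yaw 97.3 tilt 0.2
```

Request:
drive_tool --pt "0 0 0 0.0003 -0.0008 0.0245 0.5" --pt "0 0 0 0 0 0.0245 0.5" --pt "0 0 0 0 0 0 0.3" --pt "0 0 0 0 0 0 0" --pt "0 0 0 0 0 0 0" --pt "0 0 0 0 0 0 0" --pt "0 0 0 0 0 0 0"

```text
time: 34.33
tool_pos: [0.5452, 0.1379, 0.0988]
tcp_rot: [2.08, 2.351, 0.004]
wrist_force: [5.2, 0.4, -11.1]
width: 0.143
grip_force: 90.1
```

Request:
drive_tool --pt "0 0 4 0 0 0.0003 0"

```text
time: 34.42
tool_pos: [0.5452, 0.1379, 0.0985]
tcp_rot: [2.162, 2.277, 0.004]
wrist_force: [5.1, 0.7, -10.5]
width: 0.142
grip_force: 90.2
```

```bash
python3 -c "
from plan import *
feel()"
```

```text
t 34.42 pos [0.5452 0.1379 0.0985] yaw 92.97 F [  5.1   0.7 -10.5] M [ 0.086 -0.723  0.153] w 0.142 grip 90.2
```

Request:
drive_tool --pt "0 0 4 0 0 0.0003 0"

```text
time: 34.5
tool_pos: [0.5451, 0.1378, 0.0983]
tcp_rot: [2.243, 2.197, 0.004]
wrist_force: [4.0, 1.6, -8.9]
width: 0.143
grip_force: 90.3
```

```bash
python3 -c "
from plan import *
feel()"
```

```text
t 34.5 pos [0.5451 0.1378 0.0983] yaw 88.82 F [ 4.   1.6 -8.9] M [ 0.065 -0.679  0.139] w 0.143 grip 90.3
```

Request:
drive_tool --pt "0 0 4 0 0 0.0003 0"

```text
time: 34.58
tool_pos: [0.5451, 0.1379, 0.0981]
tcp_rot: [2.318, 2.117, 0.005]
wrist_force: [4.4, 0.5, -9.9]
width: 0.144
grip_force: 90.4
```

```bash
python3 -c "
from plan import *
feel();plan('green',-94.0)"
```

```text
t 34.58 pos [0.5451 0.1379 0.0981] yaw 84.81 F [ 4.4  0.5 -9.9] M [ 0.113 -0.548  0.239] w 0.144 grip 90.4
green t 34.58 q6 0.29 lat [-0.1902  0.0937] dist 0.212 dz to .098 0.0002 az -1.2 yaw 84.8 tilt 0.2
```

Request:
drive_tool --pt "0 0 0 0 0 0 0.5" --pt "0 0 0 0 0 0 0.5" --pt "0 0 0 0 0 -0.025 0.5" --pt "0 0 0 0 0 -0.025 0.5" --pt "0 0 0 -0.0315 0.0155 0 0.5" --pt "0 0 0 -0.0315 0.0155 0 0.5" --pt "0 0 0 -0.0315 0.0155 0 0.5" --pt "0 0 0 -0.0315 0.0155 0 0.5"

```text
time: 35.25
tool_pos: [0.5956, 0.0058, 0.1497]
tcp_rot: [2.312, 2.124, 0.004]
wrist_force: [0.4, 1.3, 0.2]
width: 0.494
grip_force: 0.0
```

Request:
drive_tool --pt "0 0 0 -0.0315 0.0155 0 0.5" --pt "0 0 0 -0.0315 0.0155 0 0.5" --pt "0 0 -1 0 0 0 0.5" --pt "0 0 0 0 0 0 0.5"

```text
time: 35.58
tool_pos: [0.6209, -0.0605, 0.1488]
tcp_rot: [2.298, 2.14, 0.002]
wrist_force: [-0.1, 0.1, 0.3]
width: 0.504
grip_force: 0.0
```

```bash
python3 -c "
from plan import *
feel();plan('green',-94.0)"
```

```text
t 35.58 pos [ 0.6209 -0.0605  0.1488] yaw 85.92 F [-0.1  0.1  0.3] M [ 0.027 -0.059  0.005] w 0.504 grip 0.0
green t 35.58 q6 -0.07 lat [0.0006 0.0003] dist 0.001 dz to .098 0.0508 az -0.1 yaw 85.9 tilt 0.12
```

Request:
drive_tool --pt "0 0 0 0.0006 0.0003 0.0245 0.5" --pt "0 0 0 0 0 0.0245 0.5" --pt "0 0 0 0 0 0 0.3" --pt "0 0 0 0 0 0 0" --pt "0 0 0 0 0 0 0" --pt "0 0 0 0 0 0 0" --pt "0 0 0 0 0 0 0"

```text
time: 36.17
tool_pos: [0.6209, -0.0571, 0.0987]
tcp_rot: [2.296, 2.143, 0.003]
wrist_force: [4.4, 2.6, -8.8]
width: 0.146
grip_force: 90.4
```

Request:
drive_tool --pt "0 0 4 0 0 0.0003 0"

```text
time: 36.25
tool_pos: [0.6211, -0.0571, 0.0985]
tcp_rot: [2.37, 2.061, 0.004]
wrist_force: [5.5, 2.2, -9.4]
width: 0.142
grip_force: 90.4
```

```bash
python3 -c "
from plan import *
feel()"
```

```text
t 36.25 pos [ 0.6211 -0.0571  0.0985] yaw 82.03 F [ 5.5  2.2 -9.4] M [ 0.438 -0.77   0.135] w 0.142 grip 90.4
```

Request:
drive_tool --pt "0 0 4 0 0 0.0003 0"

```text
time: 36.33
tool_pos: [0.6213, -0.0571, 0.0982]
tcp_rot: [2.443, 1.974, 0.004]
wrist_force: [6.5, 2.3, -9.9]
width: 0.143
grip_force: 90.4
```

```bash
python3 -c "
from plan import *
feel()"
```

```text
t 36.33 pos [ 0.6213 -0.0571  0.0982] yaw 77.88 F [ 6.5  2.3 -9.9] M [ 0.447 -0.866  0.209] w 0.143 grip 90.4
```

Request:
drive_tool --pt "0 0 4 0 0 0.0003 0"

```text
time: 36.42
tool_pos: [0.6215, -0.0571, 0.098]
tcp_rot: [2.51, 1.887, 0.005]
wrist_force: [6.0, 1.8, -9.1]
width: 0.144
grip_force: 90.4
```

```bash
python3 -c "
from plan import *
feel();plan('red',-102.0)"
```

```text
t 36.42 pos [ 0.6215 -0.0571  0.098 ] yaw 73.87 F [ 6.   1.8 -9.1] M [ 0.438 -0.98   0.216] w 0.144 grip 90.4
red t 36.42 q6 0.15 lat [0.1457 0.0215] dist 0.147 dz to .098 0.0003 az -4.1 yaw 73.9 tilt 0.19
```

Request:
drive_tool --pt "0 0 0 0 0 0 0.5" --pt "0 0 0 0 0 0 0.5" --pt "0 0 0 0 0 -0.025 0.5" --pt "0 0 0 0 0 -0.025 0.5" --pt "0 0 0 0.0364 0.0054 0 0.5" --pt "0 0 0 0.0364 0.0054 0 0.5" --pt "0 0 0 0.0364 0.0054 0 0.5" --pt "0 0 0 0.0364 0.0054 0 0.5"

```text
time: 37.08
tool_pos: [0.682, 0.0769, 0.15]
tcp_rot: [2.507, 1.891, 0.003]
wrist_force: [1.1, -1.7, -0.7]
width: 0.5
grip_force: 0.0
```

Request:
drive_tool --pt "0 0 -3.9 0 0 0 0.5" --pt "0 0 0 0 0 0 0.5"

```text
time: 37.25
tool_pos: [0.6819, 0.0781, 0.1491]
tcp_rot: [2.436, 1.982, 0.002]
wrist_force: [-0.8, -0.2, -0.6]
width: 0.501
grip_force: 0.0
```

```bash
python3 -c "
from plan import *
feel();plan('red',-102)"
```

```text
t 37.25 pos [0.6819 0.0781 0.1491] yaw 78.27 F [-0.8 -0.2 -0.6] M [ 0.069 -0.    -0.014] w 0.501 grip 0.0
red t 37.25 q6 0.28 lat [-0.0011  0.0008] dist 0.001 dz to .098 0.0511 az 0.3 yaw 78.3 tilt 0.11
```

Request:
drive_tool --pt "0 0 0.3 -0.0011 0.0008 0.025 0.5" --pt "0 0 0 0 0 0.025 0.5" --pt "0 0 0 0 0 0 0.3" --pt "0 0 0 0 0 0 0" --pt "0 0 0 0 0 0 0" --pt "0 0 0 0 0 0 0" --pt "0 0 0 0 0 0 0"

```text
time: 37.83
tool_pos: [0.6814, 0.0736, 0.0977]
tcp_rot: [2.448, 1.968, -0.001]
wrist_force: [0.7, -2.8, -6.7]
width: 0.137
grip_force: 90.6
```

Request:
drive_tool --pt "0 0 4 0 0 0.0003 0"

```text
time: 37.92
tool_pos: [0.6812, 0.0737, 0.0975]
tcp_rot: [2.515, 1.882, -0.002]
wrist_force: [-0.8, -2.6, -4.8]
width: 0.145
grip_force: 90.9
```

```bash
python3 -c "
from plan import *
feel()"
```

```text
t 37.92 pos [0.6812 0.0737 0.0975] yaw 73.61 F [-0.8 -2.6 -4.8] M [-0.502  0.221  0.296] w 0.145 grip 90.9
```

Request:
drive_tool --pt "0 0 4 0 0 0.0003 0"

```text
time: 38.0
tool_pos: [0.681, 0.0738, 0.0973]
tcp_rot: [2.581, 1.79, -0.002]
wrist_force: [-1.2, -2.6, -3.7]
width: 0.143
grip_force: 91.0
```

```bash
python3 -c "
from plan import *
feel()"
```

```text
t 38.0 pos [0.681  0.0738 0.0973] yaw 69.47 F [-1.2 -2.6 -3.7] M [-0.467  0.326  0.357] w 0.143 grip 91.0
```

Request:
drive_tool --pt "0 0 3 0 0 0.0002 0"

```text
time: 38.08
tool_pos: [0.6809, 0.0738, 0.0971]
tcp_rot: [2.627, 1.722, -0.003]
wrist_force: [-1.4, -2.4, -4.5]
width: 0.142
grip_force: 91.0
```

```bash
python3 -c "
from plan import *
feel();plan('blue',-114.6)"
```

```text
t 38.08 pos [0.6809 0.0738 0.0971] yaw 66.47 F [-1.4 -2.4 -4.5] M [-0.459  0.383  0.389] w 0.142 grip 91.0
blue t 38.08 q6 0.48 lat [-0.1452 -0.1513] dist 0.21 dz to .098 -0.0006 az 1.1 yaw 66.5 tilt 0.1
```

Request:
drive_tool --pt "0 0 0 0 0 0 0.5" --pt "0 0 0 0 0 0 0.5" --pt "0 0 0 0 0 -0.025 0.5" --pt "0 0 0 0 0 -0.025 0.5" --pt "0 0 0 -0.0242 -0.0252 0 0.5" --pt "0 0 0 -0.0242 -0.0252 0 0.5" --pt "0 0 0 -0.0242 -0.0252 0 0.5" --pt "0 0 0 -0.0242 -0.0252 0 0.5"

```text
time: 38.75
tool_pos: [0.5507, 0.026, 0.1485]
tcp_rot: [2.622, 1.727, 0.006]
wrist_force: [-0.4, -0.3, 0.5]
width: 0.497
grip_force: 0.0
```

Request:
drive_tool --pt "0 0 0 -0.0242 -0.0252 0 0.5" --pt "0 0 0 -0.0242 -0.0252 0 0.5" --pt "0 0 1.2 0 0 0 0.5" --pt "0 0 0 0 0 0 0.5"

```text
time: 39.08
tool_pos: [0.4846, 0.0013, 0.1479]
tcp_rot: [2.643, 1.696, 0.004]
wrist_force: [1.3, 0.2, -0.1]
width: 0.497
grip_force: 0.0
```

```bash
python3 -c "
from plan import *
feel();plan('blue',-114.6)"
```

```text
t 39.08 pos [0.4846 0.0013 0.1479] yaw 65.37 F [ 1.3  0.2 -0.1] M [-0.01  -0.004  0.01 ] w 0.497 grip 0.0
blue t 39.08 q6 0.38 lat [-0.0004 -0.0004] dist 0.001 dz to .098 0.0499 az -0.0 yaw 65.4 tilt 0.18
```

Request:
drive_tool --pt "0 0 0 0 0 0.0245 0.5" --pt "0 0 0 0 0 0.0245 0.5" --pt "0 0 0 0 0 0 0.3" --pt "0 0 0 0 0 0 0" --pt "0 0 0 0 0 0 0" --pt "0 0 0 0 0 0 0" --pt "0 0 0 0 0 0 0"

```text
time: 39.67
tool_pos: [0.4848, 0.0022, 0.0983]
tcp_rot: [-2.641, -1.698, 0.001]
wrist_force: [-5.2, 3.0, -0.9]
width: 0.142
grip_force: 88.6
```

Request:
drive_tool --pt "0 0 4 0 0 0.0003 0"

```text
time: 39.75
tool_pos: [0.4849, 0.0022, 0.0981]
tcp_rot: [-2.699, -1.605, 0.001]
wrist_force: [-4.7, 2.0, -0.2]
width: 0.139
grip_force: 88.7
```

```bash
python3 -c "
from plan import *
feel()"
```

```text
t 39.75 pos [0.4849 0.0022 0.0981] yaw 61.46 F [-4.7  2.  -0.2] M [0.399 0.609 0.288] w 0.139 grip 88.7
```

Request:
drive_tool --pt "0 0 3 0 0 0.0002 0"

```text
time: 39.83
tool_pos: [0.4849, 0.0022, 0.0979]
tcp_rot: [-2.742, -1.53, 0.001]
wrist_force: [-5.5, 2.7, -1.0]
width: 0.146
grip_force: 88.7
```

```bash
python3 -c "
from plan import *
feel();plan('yellow',-95.2)"
```

```text
t 39.83 pos [0.4849 0.0022 0.0979] yaw 58.33 F [-5.5  2.7 -1. ] M [0.392 0.579 0.333] w 0.146 grip 88.7
yellow t 39.83 q6 0.5 lat [ 0.1475 -0.02  ] dist 0.149 dz to .098 -0.0001 az -26.5 yaw 58.3 tilt 0.08
```

Request:
drive_tool --pt "0 0 4 0 0 0.0003 0"

```text
time: 39.92
tool_pos: [0.4849, 0.0021, 0.0976]
tcp_rot: [-2.794, -1.434, 0.001]
wrist_force: [-4.6, 1.9, -0.9]
width: 0.143
grip_force: 88.7
```

```bash
python3 -c "
from plan import *
feel();plan('yellow',-95.2)"
```

```text
t 39.92 pos [0.4849 0.0021 0.0976] yaw 54.36 F [-4.6  1.9 -0.9] M [0.342 0.565 0.426] w 0.143 grip 88.7
yellow t 39.92 q6 0.57 lat [ 0.1458 -0.0302] dist 0.149 dz to .098 -0.0004 az -30.4 yaw 54.4 tilt 0.07
```

Request:
drive_tool --pt "0 0 0 0 0 0 0.5" --pt "0 0 0 0 0 0 0.5" --pt "0 0 0 0 0 -0.025 0.5" --pt "0 0 0 0 0 -0.025 0.5" --pt "0 0 0 0.0362 -0.0076 0 0.5" --pt "0 0 0 0.0362 -0.0076 0 0.5" --pt "0 0 0 0.0362 -0.0076 0 0.5" --pt "0 0 0 0.0362 -0.0076 0 0.5"

```text
time: 40.58
tool_pos: [0.5472, 0.1385, 0.1489]
tcp_rot: [2.792, 1.437, 0.007]
wrist_force: [-0.3, -0.3, -0.6]
width: 0.498
grip_force: 0.0
```

Request:
drive_tool --pt "0 0 -6.1 0 0 0 0.5" --pt "0 0 -6.1 0 0 0 0.5" --pt "0 0 -6.1 0 0 0 0.5" --pt "0 0 -6.1 0 0 0 0.5" --pt "0 0 -6.1 0 0 0 0.5" --pt "0 0 0 0 0 0 0.5"

```text
time: 41.08
tool_pos: [0.5463, 0.1373, 0.1482]
tcp_rot: [2.312, 2.125, 0.004]
wrist_force: [0.0, 0.3, -0.6]
width: 0.5
grip_force: 0.0
```

```bash
python3 -c "
from plan import *
feel();plan('yellow',-95.2)"
```

```text
t 41.08 pos [0.5463 0.1373 0.1482] yaw 85.17 F [ 0.   0.3 -0.6] M [-0.015 -0.016 -0.03 ] w 0.5 grip 0.0
yellow t 41.08 q6 0.29 lat [ 0.0008 -0.0012] dist 0.001 dz to .098 0.0502 az 0.4 yaw 85.2 tilt 0.2
```

Request:
drive_tool --pt "0 0 0.4 0.0008 -0.0012 0.0245 0.5" --pt "0 0 0 0 0 0.0245 0.5" --pt "0 0 0 0 0 0 0.3" --pt "0 0 0 0 0 0 0" --pt "0 0 0 0 0 0 0" --pt "0 0 0 0 0 0 0" --pt "0 0 0 0 0 0 0"

```text
time: 41.67
tool_pos: [0.5451, 0.1375, 0.0984]
tcp_rot: [2.324, 2.111, 0.004]
wrist_force: [5.5, -2.0, -10.4]
width: 0.144
grip_force: 89.8
```

Request:
drive_tool --pt "0 0 4 0 0 0.0003 0"

```text
time: 41.75
tool_pos: [0.545, 0.1376, 0.0981]
tcp_rot: [2.396, 2.028, 0.004]
wrist_force: [4.3, -0.9, -9.6]
width: 0.141
grip_force: 90.0
```

```bash
python3 -c "
from plan import *
feel()"
```

```text
t 41.75 pos [0.545  0.1376 0.0981] yaw 80.49 F [ 4.3 -0.9 -9.6] M [-0.093 -0.64   0.255] w 0.141 grip 90.0
```

Request:
drive_tool --pt "0 0 4 0 0 0.0003 0"

```text
time: 41.83
tool_pos: [0.545, 0.1376, 0.0979]
tcp_rot: [2.468, 1.94, 0.004]
wrist_force: [3.6, -1.6, -8.4]
width: 0.142
grip_force: 90.1
```

```bash
python3 -c "
from plan import *
feel()"
```

```text
t 41.83 pos [0.545  0.1376 0.0979] yaw 76.35 F [ 3.6 -1.6 -8.4] M [-0.109 -0.576  0.337] w 0.142 grip 90.1
```

Request:
drive_tool --pt "0 0 3 0 0 0.0002 0"

```text
time: 41.92
tool_pos: [0.5449, 0.1376, 0.0977]
tcp_rot: [2.518, 1.875, 0.004]
wrist_force: [6.1, -0.5, -10.5]
width: 0.143
grip_force: 90.1
```

```bash
python3 -c "
from plan import *
feel();plan('green',-106.1)"
```

```text
t 41.92 pos [0.5449 0.1376 0.0977] yaw 73.35 F [  6.1  -0.5 -10.5] M [-0.125 -0.66   0.31 ] w 0.143 grip 90.1
green t 41.92 q6 0.49 lat [-0.1675  0.1298] dist 0.212 dz to .098 -0.0 az -0.6 yaw 73.3 tilt 0.18
```

Request:
drive_tool --pt "0 0 0 0 0 0 0.5" --pt "0 0 0 0 0 0 0.5" --pt "0 0 0 0 0 -0.025 0.5" --pt "0 0 0 0 0 -0.025 0.5" --pt "0 0 0 -0.0278 0.0216 0 0.5" --pt "0 0 0 -0.0278 0.0216 0 0.5" --pt "0 0 0 -0.0278 0.0216 0 0.5" --pt "0 0 0 -0.0278 0.0216 0 0.5"

```text
time: 42.58
tool_pos: [0.5961, 0.0057, 0.1493]
tcp_rot: [2.514, 1.882, 0.004]
wrist_force: [0.6, 0.8, -0.8]
width: 0.501
grip_force: 0.0
```

Request:
drive_tool --pt "0 0 0 -0.0278 0.0216 0 0.5" --pt "0 0 0 -0.0278 0.0216 0 0.5" --pt "0 0 -0.5 0 0 0 0.5" --pt "0 0 0 0 0 0 0.5"

```text
time: 42.92
tool_pos: [0.6216, -0.0607, 0.1485]
tcp_rot: [2.51, 1.888, 0.003]
wrist_force: [0.3, 0.2, -0.3]
width: 0.501
grip_force: 0.0
```

```bash
python3 -c "
from plan import *
feel();plan('green',-106.1)"
```

```text
t 42.92 pos [ 0.6216 -0.0607  0.1485] yaw 73.89 F [ 0.3  0.2 -0.3] M [ 0.027  0.021 -0.006] w 0.501 grip 0.0
green t 42.92 q6 0.14 lat [ 0.0006 -0.0006] dist 0.001 dz to .098 0.0505 az -0.0 yaw 73.9 tilt 0.13
```

Request:
drive_tool --pt "0 0 0 0.0006 -0.0006 0.0245 0.5" --pt "0 0 0 0 0 0.0245 0.5" --pt "0 0 0 0 0 0 0.3" --pt "0 0 0 0 0 0 0" --pt "0 0 0 0 0 0 0" --pt "0 0 0 0 0 0 0" --pt "0 0 0 0 0 0 0"

```text
time: 43.5
tool_pos: [0.6214, -0.0575, 0.0985]
tcp_rot: [2.506, 1.891, 0.004]
wrist_force: [4.5, -0.9, -10.3]
width: 0.144
grip_force: 90.2
```

Request:
drive_tool --pt "0 0 4 0 0 0.0003 0"

```text
time: 43.58
tool_pos: [0.6215, -0.0576, 0.0983]
tcp_rot: [2.57, 1.803, 0.004]
wrist_force: [5.7, -1.0, -10.7]
width: 0.144
grip_force: 90.2
```

```bash
python3 -c "
from plan import *
feel()"
```

```text
t 43.58 pos [ 0.6215 -0.0576  0.0983] yaw 70.09 F [  5.7  -1.  -10.7] M [-0.092 -0.877  0.237] w 0.144 grip 90.2
```

Request:
drive_tool --pt "0 0 4 0 0 0.0003 0"

```text
time: 43.67
tool_pos: [0.6217, -0.0577, 0.0981]
tcp_rot: [2.633, 1.708, 0.004]
wrist_force: [5.5, -0.6, -11.0]
width: 0.146
grip_force: 90.2
```

```bash
python3 -c "
from plan import *
feel()"
```

```text
t 43.67 pos [ 0.6217 -0.0577  0.0981] yaw 65.95 F [  5.5  -0.6 -11. ] M [-0.177 -0.868  0.375] w 0.146 grip 90.2
```

Request:
drive_tool --pt "0 0 3 0 0 0.0002 0"

```text
time: 43.75
tool_pos: [0.6218, -0.0577, 0.0979]
tcp_rot: [2.677, 1.639, 0.005]
wrist_force: [6.5, -0.8, -11.3]
width: 0.145
grip_force: 90.2
```

```bash
python3 -c "
from plan import *
feel();plan('red',-113.5)"
```

```text
t 43.75 pos [ 0.6218 -0.0577  0.0979] yaw 62.95 F [  6.5  -0.8 -11.3] M [-0.16  -0.907  0.342] w 0.145 grip 90.2
red t 43.75 q6 0.34 lat [ 0.1475 -0.007 ] dist 0.148 dz to .098 0.0 az -3.5 yaw 63.0 tilt 0.24
```

Request:
drive_tool --pt "0 0 0 0 0 0 0.5" --pt "0 0 0 0 0 0 0.5" --pt "0 0 0 0 0 -0.025 0.5" --pt "0 0 0 0 0 -0.04 0.5" --pt "0 0 0 0 0 -0.04 0.5" --pt "0 0 0 0 0 -0.04 0.5" --pt "0 0 0 0 0 0 0.5" --pt "0 0 0 0 0 0 0.5"

```text
time: 44.42
tool_pos: [0.6229, -0.0581, 0.2488]
tcp_rot: [2.672, 1.64, 0.013]
wrist_force: [0.1, 1.6, 0.1]
width: 0.501
grip_force: 0.0
```

Request:
drive_tool --pt "0 0 0 0 0 0 0.5" --pt "0 0 0 0 0 0 0.5" --pt "0 0 0 0 0 0 0.5" --pt "0 0 0 0 0 0 0.5"

```text
time: 44.75
tool_pos: [0.6189, -0.0579, 0.2401]
tcp_rot: [-2.676, -1.641, 0.004]
wrist_force: [-0.7, -0.8, 0.1]
width: 0.497
grip_force: 0.0
```

```bash
python3 -c "
from plan import *
feel()
p=read_camera('scene');cv2.imwrite('pics/s2.png',cv2.resize(p['color'][150:350,150:400,::-1],(750,600)))"
```

```text
t 44.75 pos [ 0.6189 -0.0579  0.2401] yaw 63.04 F [-0.7 -0.8  0.1] M [ 0.051  0.017 -0.063] w 0.497 grip 0.0
```

View pics/s2.png

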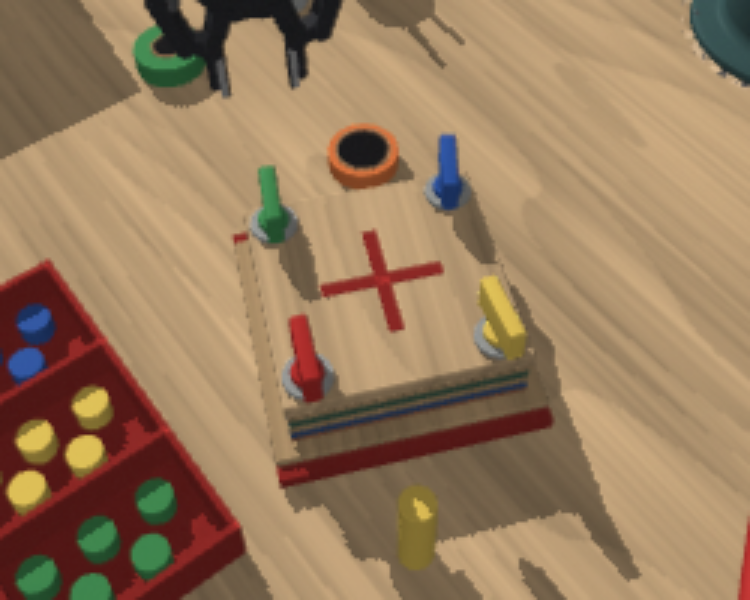

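The board lies on the stack and all four knobs are turned about 102°. The glue stick at (418,527) and the tape roll at (363,153) haven't moved, and the gripper is clear.

```bash
python3 -c "
from workcell import workorder
print(workorder.finish_job())"
```

```text
the job is handed in; nothing more can be done
None
```

I ran all four knobs down about 102° (roughly 7.1 mm) in criss-cross order; on each knob's last turn I felt 0.31–0.43 Nm, then I let go. The board looked flat on the stack, nothing near the press had moved, and I handed the job in at about 45 s; no verdict came back.

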